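# Set up the twin load-cell rig for a dead-weight check

## Robot

A 7-joint arm with a two-finger parallel gripper is mounted at the origin on the work surface. World frame = base frame: x ahead of the robot, y to its left, z up, the work surface at z = 0. Lengths are in m, angles in rad, forces in N, time in s.
With the tool pointing down it reaches from about 0.425 to 1.025 m from the base axis. Payload 3.6 kg.
Tool frame: the origin (TCP) lies between the finger pads; the fingertips stand manip.tips_ahead ahead of it and the grasp point (between the pads) lies 11 mm behind it (manip.tips_ahead is the distance from the TCP to the fingertips, in m); z points along the fingers, y is the line along which they close (so a half turn about z gives the same grasp; the last joint's range is limited). The gripper opens to 85 mm and grips with 20 to 120 N. Pads are 22 mm wide; open, the fingers measure 114 mm over their backs; the gripper's body (76 mm by 85 mm) begins 54 mm behind the grasp point. The pads swing forward as they close: fully open they stand 13 mm farther back than shut.
Start: joints at [-1.44, 0.591, 0.048, 1.609, -0.033, 0.943, -0.034], TCP at [0.161, 0.707, 0.239] pointing down, gripper open.
Joint ranges: [-2.69, 2.69], [-0.47, 2.24], [-1.27, 1.36], [0.19, 2.51], [-1.53, 4.68], [0.08, 2.07], [-3.09, 3.09]. Speed limits (rad/s): [2.57, 2.57, 3.14, 3.14, 3.14, 3.14, 3.14].

## Interface

Orientations are given as a 3x3 rotation matrix whose columns are the frame's x, y, z axes.
In Python, from rig import monitor, viewer, manip, models gives the robot as it stands.
- The arm moves only by the shell command python3 -m crank 'ROWS'. ROWS is JSON, a list that holds one entry, the list of rows, each a list of 5 numbers: the opening, from 0 (shut) to 1 (fully open), then the shift along the world's x, y, z in cm, then the turn about the world's z in rad. A call has exactly 5 rows; each row shifts and turns the commanded pose from where the row before left it; what a row does not reach is not made up. A row lasts 1/10 s, in which the tool goes at most 50 mm and 8.59 degrees, less where a joint would pass 70% of its speed; a pose out of reach is approached as far as the arm can. A call with a gripper value outside its range is refused whole. The fingers move at their own pace and stop on an object; the grip force is fixed at half the most. Time passes only in rows, so rows that do not move let the fingers close, or fill a call up. It gives the time, the measured TCP pose, the force, the opening and the grip force at its end, in the units of the state.
- monitor.state(): the state, without advancing time (a new reading comes with each control period).
- viewer.snapshot(name): name is "scene" or "top"; returns (picture, depth): 420x560x3 uint8, red, green, blue; 420x560 float32, m along the optical axis (not along the pixel's ray), 0 where there is no reading.
- viewer.camera_info(name): a dict with "intrinsics" (3x3 intrinsics, pixels), "distortion" ([k1, k2, p1, p2, k3] as OpenCV has them; the pictures are not rectified), "R" (3x3) and "t" (3): a world point X has camera coordinates R X + t. Camera axes: x right, y down, z forward; pixel columns grow to the right and rows downward; lengths in m; the calibration is good to about 2 mm. A picture is of the moment at which its call begins. camera_info takes no time and is no camera call.
- manip.job_done(): hands the job in; it is judged then, once.
Trained networks look in the newest picture that a camera, given by its name, has taken for a name from the list of things; names that differ only in an ending like _2 or _b are one class to them, and where a whole thing is asked for, a point or a joint stands for the part that bears it (a point fixed in the world has none). Each returns a list of dicts, best first, with "p" (0 to 1); they miss things now and then, are a little off and sometimes report something else, mostly with a low value. They report only what shows in the picture. A call takes as long as a camera call.
- models.look_for(camera, label): "location" ([row, column] in pixels, amid what is visible of it).
- models.pinpoint(camera, label): "location" ([row, column] in pixels: a listed point, or the origin of a listed thing).
The state is a dict: "t": time; "joints": joint angles; "qvel": joint speeds; "joint_efforts": joint torques, N m; "ee_pos": TCP position; "orientation": TCP orientation; "ft_force": force on the tool from outside, world axes, zero at the start; "wrist_torque": the same for the moment, N m; "opening": finger opening in m; "finger_force": force on a finger pad.
Only numpy, scipy, OpenCV 4.12 (cv2) and the standard library are available. Lean on these libraries where they do the work, as an engineer would, in place of code of your own. Each camera call takes 0.05 s, during which the arm holds its last target. There are 200 camera calls.

## Task

Make the twin load-cell rig ready for its dead-weight check: lift the cam lever to free the right-hand post, wind the post in with the knob on its carriage until the two hooks are as far apart as the two bails of the weight pan, and press the lever down again to clamp it. Then hang the empty pan level by both bails, one on each hook, and let go only once both are seated. Finally stand every brass weight upright on the pan floor so that the loaded pan hangs level and still, and leave the instruments and tools lying around where they are.

Things in the scene. Friction and masses are not known exactly. Their poses are not given: they have to be found in the camera images.
- left_hook (a point): Seat of the left (+y) hook, which stays put: middle of its seat, on top of the rod, 195 mm above the bench. Hooks are 10 mm steel rods over the middle of a 60 mm wide, 30 mm high rail. From an 18 mm level seat the rod turns up to a tip 25 mm nearer the rig's middle and 18 mm above the seat. Axes of the rig: y along the rail from the right hook to the left, x to the rear, away from the robot, z up
- right_hook (a point): Seat of the right (-y) hook, mirror image of the left one, on the post of the carriage that slides along the rail (joint carriage); axes of the rig. On each hook's outer side the rod climbs to a 30 mm load cell block on a 20 mm upright column; the column's axis stands 54 mm outside the seat's middle, the block's top 40 mm above the seat
- carriage (a joint): How far the right post's carriage has been wound in towards the left post, m: 0 at the start (outermost) to 0.064. The knob drives it, either way, 0.012 m per rad; it moves freely only while the cam lever is up. At the start the hooks are 24 to 48 mm farther apart than the bails
- feed_knob (a joint): Angle of the black wing knob on top of the carriage's front apron, rad, 0 at the start, growing clockwise seen from above, to 5.4. Clockwise winds the carriage inwards (+y of the rig), 12 mm per rad, and the knob travels along with it. Light to turn (about 0.1 N m)
- knob_grip (a point): On the knob's vertical axis at the height to grip: middle of the wing, a bar 44 mm long (along this point's x), 14 mm thick (along y), 30 mm high, top 11 mm above this point and its foot 19 mm below, where a 42 mm disc begins. The knob's axis is 95 mm in front (-x of the rig) of the right post's column. The axes turn with the knob
- clamp_lever (a joint): Cam lever on the outer (right) end of the carriage, rad: 0 down = clamped (start), the lever then rises 0.25 rad above level, pointing outwards (-y of the rig); 1.15 up = free, nearly upright. It stays where it is left; the cam frees the rail above about 0.7. About 3 to 5 N at the tip
- lever_pivot (a point): Axis of the cam lever (a horizontal axis along the rig's x), on the carriage, 54 mm above the bench and 63 mm outside the right column's axis; axes of the rig
- lever_tip (a point): Grip point on the cam lever, 70 mm from its axis, in the middle of the black end piece, 14 mm wide (along the rig's x) and 13 mm thick
- pan: Aluminium weight pan, about 450 g, 120 mm (its x) by 220 mm (its y), floor 4 mm thick, rim 14 mm high; origin under the centre of its floor. At each y end a 7 mm steel bail leans outwards from the corners to a 28 mm level top bar along x, 130 mm up and 145 mm from the centre: bail tops 290 mm apart. Both ends alike. Hung, its underside is 69 mm above the bench
- bail_a (a point): Underside of the middle of the top bar of the bail at the pan's +y end: rests on a hook's seat. A knocked pan swings on its hooks and comes to rest in 5 to 10 s
- bail_b (a point): The same at the pan's -y end
- pan_handle (a point): Centre of the pan's black grip: 14 mm thick along the pan's x, 36 mm long along its y, 24 mm high, 56 mm above the pan's underside (top at 68 mm)
- weight1: Brass weight, 200 g, or None if absent (two to four of the four are there): body 40 mm across and 18 mm high, above it a neck and a knob 22 mm across from 26 to 44 mm height. Origin under the centre of its base, z up. Starts upright on a 3 mm rubber pad in front of the rig's right end
- weight2: Brass weight, 200 g, or None if absent (two to four of the four are there): body 40 mm across and 18 mm high, above it a neck and a knob 22 mm across from 26 to 44 mm height. Origin under the centre of its base, z up. Starts upright on a 3 mm rubber pad in front of the rig's right end
- weight3: Brass weight, 200 g, or None if absent (two to four of the four are there): body 40 mm across and 18 mm high, above it a neck and a knob 22 mm across from 26 to 44 mm height. Origin under the centre of its base, z up. Starts upright on a 3 mm rubber pad in front of the rig's right end
- weight4: Brass weight, 200 g, or None if absent (two to four of the four are there): body 40 mm across and 18 mm high, above it a neck and a knob 22 mm across from 26 to 44 mm height. Origin under the centre of its base, z up. Starts upright on a 3 mm rubber pad in front of the rig's right end
- indicator: Bystander: cream instrument box, 150 x 190 x 91 mm, behind the rig; origin under its centre. Leave it alone
- stand: Bystander: black stand with a 90 mm round foot and a thin rod, 170 mm high, behind the rig; origin under its foot. Leave it alone
- screwdriver: Bystander: screwdriver, about 200 mm long, lying across in front of the rig's middle; origin at its middle. Leave it alone
- parts_box: Bystander: flat clear parts box, 120 x 90 x 31 mm, behind the rig's left end; origin under its centre. Leave it alone

How it is judged:
By the outcome, as a careful person would: the job done as asked, in the order asked, and still so for the second after the job is handed in, with the robot touching nothing.
Of weight1, weight2, weight3, weight4 only 2 to 4 are there at a start; the rules pass over those that are not, and their reading is None.
At some moment in a run one of weight1, weight2, weight3, weight4 may be knocked a few centimetres aside while the robot is not near it.
It also fails if it takes over 210 s, if anything falls off the work surface, if the arm or the gripper's body presses on something with over 40 N, if the wrist force passes 120 N, or if a joint passes its speed limit or range.

## Working session

There is one attempt and no reset: what is moved stays moved. The work goes in short steps, Python scripts to look and compute and a shell command to move; the robot and the scene stay as the last step left them, time stands still between calls to the robot, and variables do not carry over. Pictures are saved under pics/ and viewed, at most 14 in all, crops included, and the job is handed in when it is done.

```bash
ls; mkdir -p pics
cat > h.py <<'E'
import numpy as np, cv2, json
from rig import monitor, viewer, manip, models
def cam(n):
    c=viewer.camera_info(n); return [np.array(c[k],float) for k in("intrinsics","distortion","R","t")]
def ray(n,rc):
    K,D,R,t=cam(n); p=cv2.undistortPoints(np.array([[[rc[1],rc[0]]]],float),K,D)[0,0]
    d=R.T@np.array([p[0],p[1],1]); return -R.T@t,d
def atz(n,rc,z):
    o,d=ray(n,rc); return o+d*(z-o[2])/d[2]
def tri(a,b):
    (o1,d1),(o2,d2)=a,b; A=np.stack([d1,-d2],1); s=np.linalg.lstsq(A,o2-o1,rcond=None)[0]
    p,q=o1+s[0]*d1,o2+s[1]*d2; return (p+q)/2,np.linalg.norm(p-q)
def proj(n,X):
    K,D,R,t=cam(n); return cv2.projectPoints(np.array(X,float).reshape(-1,1,3),cv2.Rodrigues(R)[0],t,K,D)[0][:,0,::-1]
def snap(n,f=None):
    im,d=viewer.snapshot(n)
    if f: cv2.imwrite('pics/'+f,im[:,:,::-1])
    return im,d
def deproj(n,d,rc):
    K,D,R,t=cam(n); z=d[int(round(rc[0])),int(round(rc[1]))]
    p=cv2.undistortPoints(np.array([[[rc[1],rc[0]]]],float),K,D)[0,0]
    return R.T@(np.array([p[0]*z,p[1]*z,z])-t)
np.set_printoptions(precision=4,suppress=True)
E
python3 - <<'E'
from h import *
s=monitor.state(); print(s['t'],s['ee_pos'],s['orientation'],s['opening'],manip.tips_ahead)
D={n:snap(n,n+'0.png')[1] for n in('scene','top')}
for n in D:
    K,d,R,t=cam(n); print(n,K.tolist(),d,R.tolist(),-R.T@t)
for l in ['left_hook','right_hook','knob_grip','lever_pivot','lever_tip','bail_a','pan_handle','pan','weight1','indicator','stand','screwdriver','parts_box']:
    r={}
    for n in D:
        r[n]=models.pinpoint(n,l)[:6]
        for x in r[n]:
            print(l,n,np.round(x['location'],1),round(x['p'],2),deproj(n,D[n],x['location']))
    if r['scene'] and r['top'] and l not in('weight1','bail_a'):
        print('  tri',*tri(ray('scene',r['scene'][0]['location']),ray('top',r['top'][0]['location'])))
E
```

```text
pics
0.0 [0.1607 0.7062 0.2382] [[-0.9751  0.2218 -0.0004]
 [ 0.2218  0.9751 -0.0021]
 [-0.0001 -0.0022 -1.    ]] 0.08517912271238515 0.008
scene [[517.8640590594621, 0.0, 280.0114120153053], [0.0, 517.8640590594621, 218.89278190091068], [0.0, 0.0, 1.0]] [-0.093  0.     0.     0.     0.   ] [[0.7292274095009473, 0.6841927370638663, 0.010377079627370491], [0.43150020015776014, -0.4480266522258613, -0.78299405882746], [-0.5310696399685737, 0.5754584411096444, -0.6219426179795907]] [ 1.165  -0.6648  0.8769]
top [[481.2623682609647, 0.0, 282.2204467621861], [0.0, 481.2623682609647, 213.5504684797089], [0.0, 0.0, 1.0]] [-0.1052  0.      0.      0.      0.    ] [[0.022647151558299723, -0.9997223993601424, -0.006498518592351108], [-0.9884811894959734, -0.021418617858633103, -0.1498204953324194], [0.14963971578067456, 0.009816670852461759, -0.988691857170096]] [0.2913 0.024  1.4624]
left_hook scene [168.4 348.1] 0.74 [0.5641 0.2286 0.1917]
left_hook top [180.9 211.5] 0.63 [ 0.6126  0.2626 -0.0081]
  tri [0.5668 0.2283 0.1937] 0.004413443269236469
right_hook scene [231.  253.9] 0.9 [ 0.401   
[... 1859 characters left out ...]
 0.4974 -0.1548  0.0903]
stand top [220.6 345.8] 0.73 [ 0.4829 -0.1463  0.0873]
stand top [185.2 366. ] 0.61 [ 0.5956 -0.2107  0.0548]
stand top [313.2 177.8] 0.51 [0.2105 0.3166 0.1341]
  tri [ 0.5679 -0.1537 -0.27  ] 0.10207403041015431
screwdriver scene [236.6 226.8] 0.57 [ 0.3763 -0.0116  0.0101]
screwdriver top [261.8 293.9] 0.88 [0.3643 0.0002 0.0252]
screwdriver top [183.2 327.7] 0.26 [ 0.6036 -0.0976  0.034 ]
  tri [ 0.3651 -0.001  -0.0028] 0.002048584035739231
parts_box scene [229.6 254. ] 0.59 [ 0.3957  0.0673 -0.0023]
parts_box top [221.7 346.8] 0.72 [ 0.4794 -0.1489  0.0898]
parts_box top [137.8 204.8] 0.58 [0.7414 0.2844 0.0276]
  tri [ 0.5038 -0.104   0.1601] 0.0991148655886471
```

View pics/scene0.png

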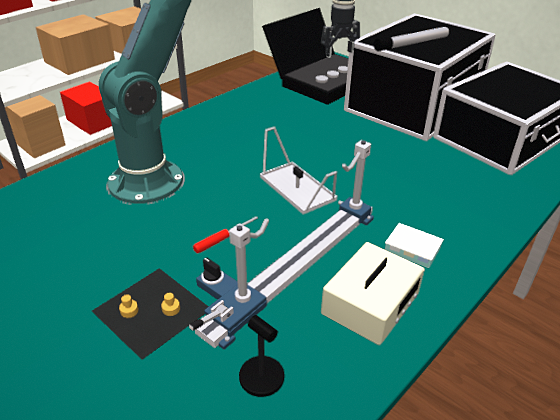

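View pics/top0.png

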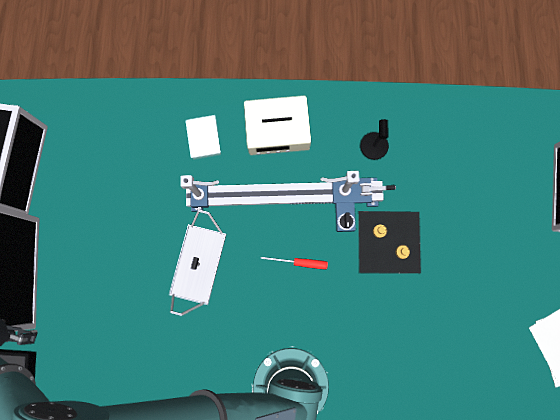

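The scene view shows the rig with the right post (240,265), wing knob (211,268), lever (205,322), two weights on a pad (128,307 / 171,303), and the pan (297,185). The top view shows load-cell blocks at (353,176) and (187,181), weights at (380,231) and (403,252), and the pan at (195,263). I'll measure from the depth images next.

```bash
cat >> h.py <<'E'
def cloud(n,d):
    K,D,R,t=cam(n); v,u=np.nonzero(d>0.1); z=d[v,u]
    p=cv2.undistortPoints(np.stack([u,v],1).astype(float)[:,None],K,D)[:,0]
    P=(np.c_[p*z[:,None],z]-t)@R; return P
def box(P,x,y,z):
    m=(P[:,0]>x[0])&(P[:,0]<x[1])&(P[:,1]>y[0])&(P[:,1]<y[1])&(P[:,2]>z[0])&(P[:,2]<z[1]); return P[m]
def rect(Q):
    (c,s,a)=cv2.minAreaRect((Q[:,:2]*1000).astype(np.float32)); return np.round(c,1),np.round(s,1),round(a,1)
E
python3 - <<'E'
from h import *
for n in('scene','top'):
    P=cloud(n,snap(n)[1]); print(n,'bench z',np.median(box(P,(.3,.45),(-.1,.1),(-.02,.02))[:,2]))
    for nm,b in dict(Lblk=((.5,.65),(.22,.35),(.228,.245)),Rblk=((.5,.65),(-.25,-.1),(.228,.245)),rail=((.5,.65),(-.06,.15),(.024,.04)),
      knob=((.42,.53),(-.2,-.1),(.075,.11)),lever=((.55,.63),(-.3,-.215),(.05,.1)),w1=((.44,.5),(-.3,-.22),(.036,.055)),w2=((.38,.44),(-.37,-.28),(.036,.055)),
      handle=((.32,.38),(.25,.33),(.05,.08)),bailfar=((.45,.52),(.22,.3),(.12,.145)),bailnear=((.18,.25),(.28,.36),(.12,.145)),hookL=((.5,.65),(.18,.26),(.17,.225)),hookR=((.5,.65),(-.14,-.05),(.17,.225))).items():
        Q=box(P,*b)
        if len(Q)>3:
            print(nm,len(Q),'mean',Q.mean(0),'zmax',Q[:,2].max(),'med',np.median(Q[:,2]),rect(Q))
        if nm=='rail':
            m=np.polyfit(Q[:,1],Q[:,0],1); print('  rail slope',m)
E
```

```text
scene bench z 0.0012723006218741076
Lblk 101 mean [0.5623 0.2829 0.2343] zmax 0.24168189570666898 med 0.23419425878470898 (array([561. , 287.2]), array([31.7, 34. ]), 0.1)
Rblk 197 mean [ 0.5856 -0.1518  0.2352] zmax 0.24372576726310657 med 0.23507634160425367 (array([ 583.6, -149.7]), array([33.1, 31.9]), 88.5)
rail 1546 mean [0.5739 0.0391 0.0308] zmax 0.03748482133354152 med 0.030902025907916422 (array([570.4,  45. ]), array([ 67.6, 211.7]), 2.6)
  rail slope [-0.0483  0.5758]
knob 144 mean [ 0.4905 -0.1564  0.0856] zmax 0.09147094927688458 med 0.08675441240080525 (array([ 487.4, -154.9]), array([46.8, 16.1]), 2.4)
lever 334 mean [ 0.5895 -0.2517  0.0673] zmax 0.0832218570500615 med 0.06639383658746123 (array([ 583.6, -255.9]), array([84.5, 34.1]), 85.2)
w1 88 mean [ 0.4679 -0.2637  0.0445] zmax 0.04998487421659724 med 0.04551186780003141 (array([ 466.8, -262.2]), array([21. , 19.4]), 78.1)
w2 83 mean [ 0.406  -0.3319  0.0445] zmax 0.050324042731627085 med 0.0454241971084377 (array([ 404.1, -330.9]), array([19.9, 21.3]), 85.8)
handle 84 mean [0.3553 0.2832 0.0629] zmax 0.072018934
[... 1672 characters left out ...]
 90.0)
handle 70 mean [0.3517 0.2901 0.066 ] zmax 0.07274079998850677 med 0.06709939400929427 (array([352. , 291.3]), array([14.7, 34.7]), 73.6)
bailfar 36 mean [0.4927 0.2577 0.1312] zmax 0.13876962284770897 med 0.13197449157028096 (array([493., 259.]), array([38.2,  8.3]), 76.8)
bailnear 42 mean [0.2118 0.3205 0.132 ] zmax 0.13879362513220275 med 0.13250619515209805 (array([212.4, 321. ]), array([38. ,  9.3]), 77.1)
hookL 73 mean [0.5617 0.2351 0.1996] zmax 0.21655146221326604 med 0.19861647066483512 (array([561.9, 234.3]), array([10.3, 50.2]), 2.7)
hookR 108 mean [ 0.5782 -0.1034  0.2045] zmax 0.22159358311847802 med 0.20403690789478013 (array([ 573.4, -101.2]), array([29. , 70.6]), 10.7)
```

```bash
python3 -m crank '[[[0.7,3,-2,2.4,-0.13],[0.7,3,-2,2.4,-0.13],[0.7,3,-2,2.4,-0.13],[0.7,3,-2,2.4,-0.13],[0.7,3,-2,2.4,-0.13]]]'
python3 -m crank '[[[0.7,3,-2,0,-0.13],[0.7,3,-2,0,-0.13],[0.7,3,-2,0,-0.13],[0.7,3,-2,0,-0.13],[0.7,3,-2,0,-0.13]]]'
python3 -m crank '[[[0.7,0.6,-3.9,0,0],[0.7,0.6,-3.9,0,0],[0.7,0.6,-3.9,0,0],[0.7,0.6,-3.9,0,0],[0.7,0.6,-3.9,0,0]]]'
python3 -c "
from h import *; s=monitor.state(); print(s['t'],np.array(s['joints']),s['ee_pos'],s['orientation'],s['opening'])"
```

```text
t: 2.0
ee_pos: [0.312, 0.6059, 0.3604]
orientation: [[-0.638, 0.77, 0.0], [0.77, 0.638, 0.0], [0.0, 0.0, -1.0]]
ft_force: [0.8, -0.3, -0.1]
opening: 0.0599
finger_force: 0.0
t: 2.5
ee_pos: [0.4619, 0.5061, 0.3595]
orientation: [[-0.042, 0.999, 0.0], [0.999, 0.042, 0.0], [0.0, 0.0, -1.0]]
ft_force: [0.1, 1.1, -0.4]
opening: 0.0594
finger_force: 0.0
t: 3.0
ee_pos: [0.4909, 0.3104, 0.3595]
orientation: [[-0.047, 0.999, 0.0], [0.999, 0.047, 0.0], [0.0, 0.0, -1.0]]
ft_force: [0.6, -0.4, 0.0]
opening: 0.0598
finger_force: 0.0
3.0 [-1.0108  0.3096  0.4823  1.8228 -0.164   1.0481 -0.4187] [0.4909 0.3104 0.3595] [[-0.0473  0.9989  0.0002]
 [ 0.9989  0.0473  0.0003]
 [ 0.0003  0.0003 -1.    ]] 0.05983821412200953
```

```bash
python3 -m crank '[[[0.7,0.6,-3.9,0,0],[0.7,0.6,-3.9,0,0],[0.7,0.6,-3.9,0,0],[0.7,0.6,-3.9,0,0],[0.7,0.6,-3.9,0,0]]]' >/dev/null
python3 -m crank '[[[0.7,0.6,-3.9,0,0],[0.7,0.6,-3.9,0,0],[0.7,0.6,-3.9,0,0],[0.7,0.6,-3.9,0,0],[0.7,0.6,-3.9,0,0]]]' >/dev/null
python3 -m crank '[[[0.7,0.7,-4.0,0,0],[0.7,0.7,-4.0,0,0],[0.7,0.7,-4.0,0,0],[0.7,0.7,-3.9,0,0],[0.7,0.9,-3.9,0,0]]]' >/dev/null
python3 -m crank '[[[0.7,0,0,-4,0],[0.7,0,0,-4,0],[0.7,0,0,-4,0],[0.7,0,0,-4,0],[0.7,0,0,-4,0]]]'
python3 - <<'E'
from h import *
print(np.array(monitor.state()['joints']))
a,_=snap('scene'); b,_=snap('top')
im=np.hstack([cv2.resize(a[250:390,120:320],None,fx=2,fy=2),cv2.resize(b[140:280,300:500],None,fx=2,fy=2)]); cv2.imwrite('pics/l1.png',im[:,:,::-1])
E
```

```text
t: 5.0
ee_pos: [0.5882, -0.2759, 0.158]
orientation: [[-0.047, 0.999, 0.001], [0.999, 0.047, -0.0], [-0.0, 0.001, -1.0]]
ft_force: [0.3, 0.5, -0.6]
opening: 0.0598
finger_force: 0.0
[ 0.0255  0.6475  0.5141  1.8631 -0.4517  0.7479  0.8377]
```

View pics/l1.png

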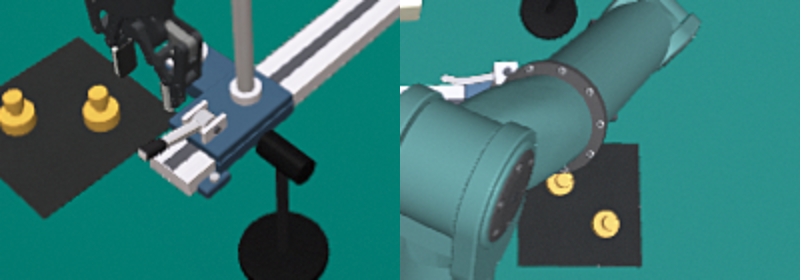

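The crop shows the gripper straddling over the black lever tip (crop 150,148), with the stand clear behind it. Next I descend and grip.

```bash
python3 -m crank '[[[0.7,0,-0.2,-3,0],[0.7,0,0,-3,0],[0.7,0,0,-2,0],[0.7,0,0,-1,0],[0.7,0,0,-0.8,0]]]' 
python3 -m crank '[[[0,0,0,0,0],[0,0,0,0,0],[0,0,0,0,0],[0,0,0,0,0],[0,0,0,0,0]]]'
```

```text
t: 5.6
ee_pos: [0.5891, -0.2786, 0.0624]
orientation: [[-0.047, 0.999, 0.002], [0.999, 0.047, -0.001], [-0.001, 0.002, -1.0]]
ft_force: [0.4, -0.3, 0.2]
opening: 0.0595
finger_force: 0.0
t: 6.1
ee_pos: [0.5877, -0.2786, 0.0626]
orientation: [[-0.047, 0.999, 0.0], [0.999, 0.047, -0.0], [-0.0, 0.0, -1.0]]
ft_force: [-1.9, 0.2, 6.4]
opening: 0.0124
finger_force: 60.0
```

```bash
python3 -m crank '[[[0,-0.01,0.24,0.77,0],[0,-0.02,0.33,0.73,0],[0,-0.02,0.41,0.69,0],[0,-0.02,0.49,0.64,0],[0,-0.03,0.56,0.58,0]]]' 
python3 -m crank '[[[0,-0.03,0.62,0.51,0],[0,-0.03,0.68,0.44,0],[0,-0.03,0.72,0.36,0],[0,-0.04,0.76,0.27,0],[0,-0.04,0.78,0.18,0]]]'
python3 -m crank '[[[0.7,0,0,0,0],[0.7,0,0,0,0],[0.7,0,0,0,0],[0.7,0,0,0,0],[0.7,0,0,3,0]]]'
python3 - <<'E'
from h import *
print(np.array(monitor.state()['joints']))
a,_=snap('scene'); cv2.imwrite('pics/l2.png',cv2.resize(a[220:390,120:320],None,fx=2,fy=2)[:,:,::-1])
print([(np.round(x['location'],1),round(x['p'],2)) for x in models.pinpoint('scene','lever_tip')])
print(proj('scene',[[.585-.0006,-.211-.012,.123],[.588,-.279,.071]]))
E
```

```text
t: 6.6
ee_pos: [0.5865, -0.257, 0.0956]
orientation: [[-0.047, 0.999, -0.001], [0.999, 0.047, 0.0], [0.0, -0.001, -1.0]]
ft_force: [1.2, -1.2, -13.3]
opening: 0.0126
finger_force: 58.4
t: 7.1
ee_pos: [0.5849, -0.2228, 0.1135]
orientation: [[-0.046, 0.999, 0.0], [0.999, 0.046, -0.002], [-0.002, 0.0, -1.0]]
ft_force: [0.4, -5.4, -9.5]
opening: 0.0118
finger_force: 58.2
t: 7.6
ee_pos: [0.5829, -0.2206, 0.1404]
orientation: [[-0.047, 0.999, -0.007], [0.999, 0.047, 0.003], [0.004, -0.007, -1.0]]
ft_force: [-0.4, 1.0, 0.3]
opening: 0.0594
finger_force: 0.0
[-0.0556  0.6455  0.5077  1.928  -0.4746  0.6963  0.7876]
[(array([294.4, 210.1]), 0.51)]
[[289.8628 215.5114]
 [323.4385 197.4865]]
```

View pics/l2.png

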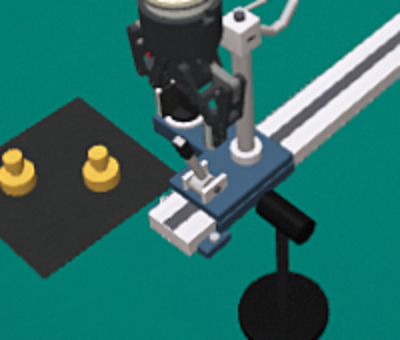

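The picture shows the lever nearly upright, with its black tip at crop (180,145) and the gripper released beside it. Now to the knob, counter-clockwise first so the wrist has the full clockwise range.

```bash
python3 -m crank '[[[0.7,-1,0,2,0.14],[0.7,-2.1,0,1.5,0.14],[0.7,-2.1,0,1,0.14],[0.7,-2.2,0,0,0.14],[0.7,-2.2,0,0,0.14]]]' >/dev/null
python3 -m crank '[[[0.7,0,1.4,0,0.14],[0.7,0,1.4,0,0.14],[0.7,0,1.4,0,0.14],[0.7,0,1.3,0,0.14],[0.7,0,1.2,0,0.14]]]'
python3 -m crank '[[[0.7,0,0,-1,0.1],[0.7,0,0,-1,0.06],[0.7,0,0,-1,0],[0.7,0,0,-1,0],[0.7,0,0,-1,0]]]'
python3 - <<'E'
from h import *
print(np.array(monitor.state()['joints']))
a,_=snap('scene'); cv2.imwrite('pics/l3.png',cv2.resize(a[200:340,120:320],None,fx=3,fy=3)[:,:,::-1])
E
```

```text
t: 8.7
ee_pos: [0.489, -0.1546, 0.188]
orientation: [[-0.993, 0.118, -0.0], [0.118, 0.993, 0.0], [0.0, 0.0, -1.0]]
ft_force: [-0.2, -0.2, -0.6]
opening: 0.0604
finger_force: 0.0
t: 9.2
ee_pos: [0.4892, -0.1554, 0.1372]
orientation: [[-0.999, -0.035, -0.0], [-0.035, 0.999, -0.0], [0.0, -0.0, -1.0]]
ft_force: [0.4, -0.6, -0.4]
opening: 0.0595
finger_force: 0.0
[ 0.1444  0.4866  0.0994  2.165  -0.0977  0.4941  1.9242]
```

View pics/l3.png

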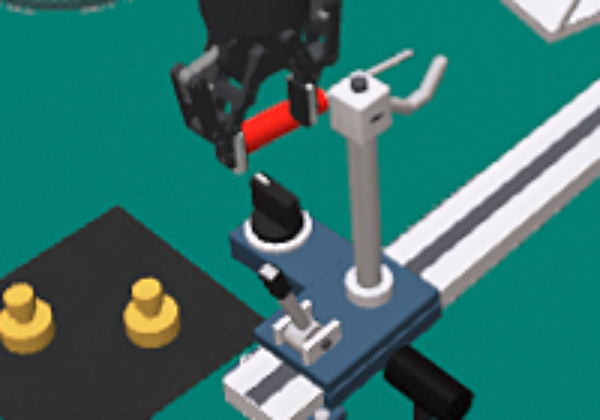

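The view shows the gripper above the black wing knob (crop 272,210), with the fingers straddling its thickness. I descend, grip and wind.

```bash
python3 -m crank '[[[0.7,-0.2,0.2,-1.8,0],[0.7,0,0,-1.5,0],[0.7,0,0,-1.5,0],[0.7,0,0,-1,0],[0.7,0,0,-1,0]]]'
python3 -m crank '[[[0,0,0,0,0],[0,0,0,0,0],[0,0,0,0,0],[0,0,0,0,0],[0,0,0,0,0]]]'
python3 -m crank '[[[0,0,0.08,0,-0.07],[0,-0.01,0.17,0,-0.14],[0,-0.01,0.17,0,-0.14],[0,-0.01,0.17,0,-0.14],[0,-0.01,0.17,0,-0.14]]]'
python3 -c "
from h import *; s=monitor.state(); print(s['t'],np.array(s['joints']),s['wrist_torque'])"
```

```text
t: 9.75
ee_pos: [0.4873, -0.1532, 0.0693]
orientation: [[-0.999, -0.036, -0.0], [-0.036, 0.999, -0.0], [0.0, -0.0, -1.0]]
ft_force: [0.2, -0.9, -0.5]
opening: 0.0598
finger_force: 0.0
t: 10.25
ee_pos: [0.4877, -0.1534, 0.0707]
orientation: [[-0.999, -0.036, 0.001], [-0.036, 0.999, -0.0], [-0.001, -0.001, -1.0]]
ft_force: [-1.1, 0.4, 2.5]
opening: 0.0128
finger_force: 59.6
t: 10.75
ee_pos: [0.4871, -0.1466, 0.0707]
orientation: [[-0.825, 0.565, 0.002], [0.565, 0.825, -0.001], [-0.002, -0.0, -1.0]]
ft_force: [-0.9, -1.9, 2.3]
opening: 0.0127
finger_force: 59.7
10.75 [ 0.0427  0.6132  0.2183  2.2106 -0.3698  0.3492  1.5419] [-0.4892  0.2504  0.0348]
```

```bash
for i in 1; do python3 -m crank '[[[0,-0.01,0.17,0,-0.14],[0,-0.01,0.17,0,-0.14],[0,-0.01,0.17,0,-0.14],[0,-0.01,0.17,0,-0.14],[0,-0.01,0.17,0,-0.14]]]'; done
python3 -m crank '[[[0,-0.01,0.17,0,-0.14],[0,-0.01,0.17,0,-0.14],[0,-0.01,0.17,0,-0.14],[0,-0.01,0.17,0,-0.14],[0,-0.01,0.17,0,-0.14]]]'
python3 -m crank '[[[0,-0.01,0.17,0,-0.14],[0,-0.01,0.17,0,-0.14],[0,-0.01,0.17,0,-0.14],[0,-0.01,0.16,0,-0.14],[0,-0.01,0.16,0,-0.14]]]'
python3 -m crank '[[[0,-0.01,0.17,0,-0.14],[0,-0.01,0.17,0,-0.14],[0,-0.01,0.17,0,-0.14],[0,-0.01,0.17,0,-0.14],[0,0,0,0,0]]]'
python3 - <<'E'
from h import *
s=monitor.state(); print(s['t'],np.array(s['joints']))
for n in('scene','top'):
  for k in range(3):
    P=cloud(n,snap(n)[1]); c=[]
    for nm,b in dict(Lblk=((.5,.65),(.22,.35),(.23,.242)),Rblk=((.5,.65),(-.25,-.08),(.23,.242))).items():
        Q=box(P,*b); r=rect(Q) if len(Q)>20 else None; print(n,nm,len(Q),r, Q.mean(0)); c.append(np.array(r[0]) if r else np.nan)
    print(n,np.linalg.norm(c[0]-c[1]))
E
```

```text
t: 11.25
ee_pos: [0.4859, -0.1387, 0.0707]
orientation: [[-0.267, 0.964, 0.001], [0.964, 0.267, -0.002], [-0.002, 0.0, -1.0]]
ft_force: [-1.6, -3.4, 4.2]
opening: 0.0131
finger_force: 59.8
t: 11.75
ee_pos: [0.4846, -0.1302, 0.0707]
orientation: [[0.417, 0.909, -0.0], [0.909, -0.417, -0.002], [-0.002, 0.001, -1.0]]
ft_force: [-3.6, -2.7, 4.5]
opening: 0.0131
finger_force: 59.9
t: 12.25
ee_pos: [0.4835, -0.1212, 0.0707]
orientation: [[0.904, 0.427, -0.001], [0.427, -0.904, -0.001], [-0.002, 0.0, -1.0]]
ft_force: [-4.3, -1.3, 5.7]
opening: 0.0127
finger_force: 60.2
t: 12.75
ee_pos: [0.483, -0.1138, 0.0706]
orientation: [[0.993, -0.115, -0.002], [-0.115, -0.993, -0.0], [-0.002, 0.001, -1.0]]
ft_force: [-3.8, -0.1, 9.7]
opening: 0.013
finger_force: 60.9
12.75 [-0.4587  0.8107  0.8896  2.2525 -1.1535  0.6626 -0.3805]
scene Lblk 87 (array([560.6, 286.4]), array([30.8, 30.3]), 3.4) [0.5623 0.284  0.2349]
scene Rblk 336 (array([ 548.8, -115.6]), array([69. , 95.8]), 89.0) [ 0.5475 -0.1167  0.2357]
scene 402.1731467912794
scene Lblk 93 (array([561.2, 286.4]), array([30.5, 30.6]), 3.6) [0.5623 0.2832 0.2346]
scene Rblk 333 (array([ 549.2, -116.7]), array([67.6, 95.4]), 87.9) [ 0.547  -0.1169  0.2358]
scene 403.27857617284855
scene Lblk 90 (array([560. , 286.5]), array([29.7, 34. ]), 3.3) [0.5624 0.283  0.2345]
scene Rblk 328 (array([ 548.8, -116.4]), array([65. , 95.5]), 87.8) [ 0.5471 -0.1165  0.2358]
scene 403.0556413201532
top Lblk 9 None [0.5736 0.2845 0.2351]
top Rblk 117 (array([ 578.7, -108.4]), array([30. , 29.1]), 3.0) [ 0.5785 -0.1074  0.2354]
top nan
top Lblk 9 None [0.5739 0.2848 0.2338]
top Rblk 118 (array([ 578.7, -108.4]), array([29.5, 28.9]), 1.5) [ 0.5785 -0.107   0.2353]
top nan
top Lblk 9 None [0.5735 0.2845 0.2352]
top Rblk 114 (array([ 579.1, -108.2]), array([29.1, 28.9]), 1.6) [ 0.5789 -0.1074  0.2353]
top nan
```

```bash
python3 -m crank '[[[0.7,0,0,0,0],[0.7,0,0,0,0],[0.7,0,0,2,0],[0.7,0,0,4,0],[0.7,0,0,4,0]]]' >/dev/null
python3 -m crank '[[[0.7,0,-2,4,0],[0.7,0,-4,3,0],[0.7,0,-4.5,0,0],[0.7,0,-4.5,0,0],[0.7,0,-4.5,0,0]]]'
cat > meas.py <<'E'
from h import *
import sys
# edge/centroid of block tops via templates of depth: points at z 0.229-0.241
s=monitor.state(); print(s['t'],np.array(s['joints']))
for n in('scene','top'):
  A=[]
  for k in range(3):
    P=cloud(n,snap(n)[1]); 
    q=[box(P,(.53,.62),(.25,.32),(.229,.241)),box(P,(.53,.62),(-.2,-.07),(.229,.241))]
    A.append(np.r_[[len(q[0]),len(q[1])],q[0].mean(0)[:2],q[1].mean(0)[:2],rect(q[0])[0]/1000,rect(q[1])[0]/1000])
  A=np.mean(A,0); print(n,A, 'meansep',np.hypot(*(A[2:4]-A[4:6])),'rectsep',np.hypot(*(A[6:8]-A[8:10])))
r={}
for l in('left_hook','right_hook'):
  for n in('scene','top'):
    x=models.pinpoint(n,l); r[n]=x[0]['location'] if x else None; print(l,n,x and x[0]['p'], x and atz(n,r[n],.195))
E
python3 meas.py
```

```text
t: 14.05
ee_pos: [0.4855, -0.3095, 0.2402]
orientation: [[0.994, -0.11, 0.001], [-0.11, -0.994, 0.001], [0.001, -0.001, -1.0]]
ft_force: [0.2, -0.4, -0.7]
opening: 0.0599
finger_force: 0.0
14.05 [-0.2413  0.6654  1.1294  1.9792 -0.7367  0.9833 -0.427 ]
scene [ 95.3333 163.3333   0.5628   0.2831   0.5836  -0.1123   0.5608   0.2865
   0.5809  -0.1098] meansep 0.39601419664928555 rectsep 0.39687767076966624
top [127.6667 118.       0.5593   0.2916   0.5785  -0.1073   0.5595   0.2919
   0.579   -0.1082] meansep 0.3993798019240145 rectsep 0.4005732905613043
left_hook scene 0.94 [0.5699 0.2366 0.195 ]
left_hook top 0.82 [0.5577 0.2327 0.195 ]
right_hook scene 0.96 [ 0.5702 -0.0545  0.195 ]
right_hook top 0.97 [ 0.5735 -0.0553  0.195 ]
```

```bash
python3 -m crank '[[[0.7,1.95,2.5,0,0.144],[0.7,1.95,2.5,0,0.144],[0.7,1.95,2.5,0,0.144],[0.7,1.95,2.5,0,0.144],[0.7,1.95,2.5,0,0.144]]]' >/dev/null
python3 -m crank '[[[0.7,0,0,-0.5,0.144],[0.7,0,0,-0.5,0.144],[0.7,0,0,-0.5,0.144],[0.7,0,0,-0.5,0.144],[0.7,0,0,-0.5,0.144]]]'
python3 -m crank '[[[0.7,0,0,-0.5,0.144],[0.7,0,0,-0.5,0.144],[0.7,0,0,-0.5,0],[0.7,0,0,-0.5,0],[0.7,0,0,-0.5,0]]]'
python3 - <<'E'
from h import *
print(np.array(monitor.state()['joints']))
a,_=snap('scene'); cv2.imwrite('pics/l4.png',cv2.resize(a[200:340,140:340],None,fx=3,fy=3)[:,:,::-1])
E
```

```text
t: 15.55
ee_pos: [0.5824, -0.1822, 0.2148]
orientation: [[0.233, 0.972, -0.0], [0.972, -0.233, 0.0], [0.0, -0.0, -1.0]]
ft_force: [-0.7, 0.4, -0.2]
opening: 0.0598
finger_force: 0.0
t: 16.05
ee_pos: [0.5824, -0.183, 0.1895]
orientation: [[-0.044, 0.999, -0.0], [0.999, 0.044, -0.0], [-0.0, -0.0, -1.0]]
ft_force: [0.3, 0.2, 0.5]
opening: 0.0599
finger_force: 0.0
[-0.1895  0.5806  0.6096  1.9338 -0.4672  0.7709  0.7299]
```

View pics/l4.png

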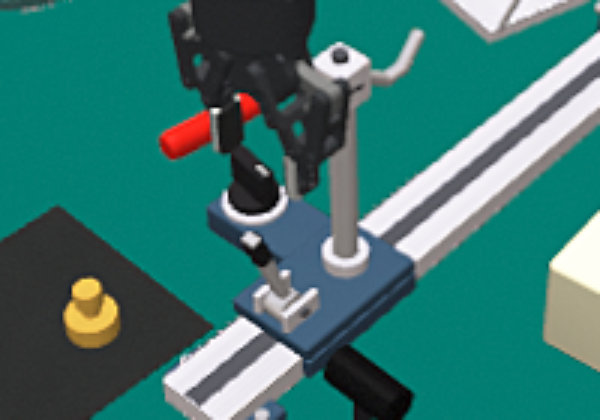

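The wing is turned half round, the carriage has moved in, and the lever tip (crop 250,240) lies below the open fingers. I descend, grip and press it down along the arc.

```bash
python3 -m crank '[[[0.7,0,0,-2,0],[0.7,0,0,-2,0],[0.7,0,0,-1.6,0],[0.7,0,0,-1,0],[0.7,0,0,-1,0]]]'
python3 -m crank '[[[0,0,0,0,0],[0,0,0,0,0],[0,0,0,0,0],[0,0,0,0,0],[0,0,0,0,0]]]'
python3 -m crank '[[[0,0.04,-0.78,-0.18,0],[0,0.04,-0.76,-0.27,0],[0,0.03,-0.72,-0.36,0],[0,0.03,-0.68,-0.44,0],[0,0.03,-0.62,-0.51,0]]]' 
python3 -m crank '[[[0,0.03,-0.56,-0.58,0],[0,0.02,-0.49,-0.64,0],[0,0.02,-0.41,-0.69,0],[0,0.02,-0.33,-0.73,0],[0,0.01,-0.24,-0.77,0]]]'
python3 -m crank '[[[0,0,0,-0.3,0],[0,0,0,0,0],[0,0,0,0,0],[0,0,0,0,0],[0,0,0,0,0]]]'
```

```text
t: 16.6
ee_pos: [0.5825, -0.1835, 0.1133]
orientation: [[-0.045, 0.999, -0.0], [0.999, 0.045, -0.0], [-0.0, -0.0, -1.0]]
ft_force: [0.2, -0.9, 0.0]
opening: 0.0598
finger_force: 0.0
t: 17.1
ee_pos: [0.583, -0.1839, 0.1149]
orientation: [[-0.045, 0.999, 0.002], [0.999, 0.045, -0.001], [-0.001, 0.002, -1.0]]
ft_force: [-0.2, 1.0, 2.9]
opening: 0.0127
finger_force: 58.5
t: 17.6
ee_pos: [0.5847, -0.2177, 0.0982]
orientation: [[-0.046, 0.999, 0.001], [0.999, 0.046, 0.004], [0.004, 0.001, -1.0]]
ft_force: [-2.8, 2.0, 14.3]
opening: 0.0126
finger_force: 68.3
t: 18.1
ee_pos: [0.5858, -0.2408, 0.0647]
orientation: [[-0.044, 0.999, 0.002], [0.999, 0.044, -0.0], [-0.0, 0.002, -1.0]]
ft_force: [0.1, 7.1, 42.6]
opening: 0.0123
finger_force: 82.0
t: 18.6
ee_pos: [0.5859, -0.2407, 0.0649]
orientation: [[-0.044, 0.999, 0.004], [0.999, 0.044, 0.002], [0.001, 0.004, -1.0]]
ft_force: [-2.7, 3.4, 31.8]
opening: 0.0128
finger_force: 79.7
```

```bash
python3 -m crank '[[[0.7,0,0,0,0],[0.7,0,0,0,0],[0.7,0,0,3,0],[0.7,0,0,4,0],[0.7,0,0,4,0]]]' >/dev/null
python3 -m crank '[[[0.7,0,0,4,0],[0.7,0,0,4,0],[0.7,0,0,4,0],[0.7,0,0,4,0],[0.7,0,0,1,0]]]'
python3 - <<'E'
from h import *
a,_=snap('scene'); cv2.imwrite('pics/l5.png',cv2.resize(a[200:340,140:340],None,fx=3,fy=3)[:,:,::-1])
print([(np.round(x['location'],1),round(x['p'],2)) for x in models.pinpoint('scene','lever_tip')])
print(proj('scene',[[.586,-.240,.071],[.586,-.238,.08]]))
E
python3 meas.py
```

```text
t: 19.6
ee_pos: [0.587, -0.2409, 0.3437]
orientation: [[-0.045, 0.999, 0.007], [0.999, 0.045, -0.003], [-0.003, 0.007, -1.0]]
ft_force: [1.4, -1.4, 0.6]
opening: 0.0596
finger_force: 0.0
[(array([313.7, 211.4]), 0.71)]
[[312.289  211.5494]
 [308.8032 211.9608]]
19.7 [-0.1761  0.4486  0.7118  1.7426 -0.3296  1.0698  0.6918]
scene [ 97.6667 167.       0.5627   0.283    0.5837  -0.1129   0.5602   0.2862
   0.5806  -0.1105] meansep 0.39642593844632656 rectsep 0.39722589431092115
top [129.     122.6667   0.5592   0.2917   0.5785  -0.108    0.5597   0.2922
   0.579   -0.1087] meansep 0.40018507354020944 rectsep 0.4013626968770821
left_hook scene 0.58 [ 0.6744 -0.3048  0.195 ]
left_hook top 0.71 [0.5603 0.2377 0.195 ]
right_hook scene [] []
right_hook top 0.97 [ 0.5759 -0.0615  0.195 ]
```

View pics/l5.png

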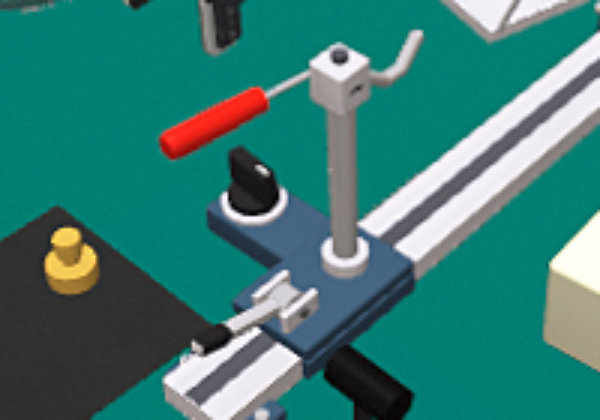

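The lever is down again (tip at crop 210,340). One weight has been knocked aside, now at crop (70,262), so I'll re-measure the weights later. Now to the pan.

```bash
python3 -m crank '[[[0.5,-1.56,3.53,0,0.087],[0.5,-1.56,3.53,0,0.087],[0.5,-1.56,3.53,0,0.087],[0.5,-1.56,3.53,0,0.087],[0.5,-1.56,3.53,0,0.087]]]' >/dev/null
python3 -m crank '[[[0.5,-1.56,3.53,0,0.087],[0.5,-1.56,3.53,0,0.087],[0.5,-1.56,3.53,0,0.087],[0.5,-1.56,3.53,0,0.087],[0.5,-1.56,3.53,0,0.087]]]' >/dev/null
python3 -m crank '[[[0.5,-1.56,3.53,-2,0.087],[0.5,-1.56,3.53,-2,0.087],[0.5,-1.56,3.53,-2,0.087],[0.5,-1.56,3.53,-2,0.087],[0.5,-1.56,3.53,-2,0.087]]]'
python3 -m crank '[[[0.5,0,0,-2,0],[0.5,0,0,-2,0],[0.5,0,0,-2,0],[0.5,0,0,-2,0],[0.5,0,0,-2,0]]]'
python3 - <<'E'
from h import *
print(np.array(monitor.state()['joints']))
a,_=snap('scene'); cv2.imwrite('pics/p1.png',cv2.resize(a[80:240,220:400],None,fx=3,fy=3)[:,:,::-1])
E
```

```text
t: 21.7
ee_pos: [0.3506, 0.2914, 0.2388]
orientation: [[-0.976, 0.216, 0.001], [0.216, 0.976, 0.001], [-0.001, 0.001, -1.0]]
ft_force: [-0.3, 0.8, -0.2]
opening: 0.0428
finger_force: 0.0
t: 22.2
ee_pos: [0.3515, 0.2904, 0.1386]
orientation: [[-0.976, 0.219, 0.001], [0.219, 0.976, 0.0], [-0.001, 0.001, -1.0]]
ft_force: [-0.1, -0.4, -0.2]
opening: 0.0426
finger_force: 0.0
[-0.9188  0.4354  0.1671  2.2874 -0.169   0.4287  0.7366]
```

View pics/p1.png

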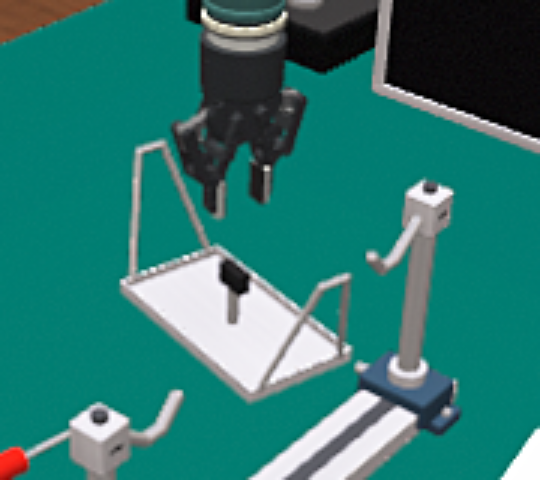

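The gripper hangs above the pan's handle (crop 233,275), aligned across it. I descend and grip.

```bash
python3 -m crank '[[[0.5,0.05,-0.2,-3,0],[0.5,0,0,-2.5,0],[0.5,0,0,-2,0],[0.5,0,0,-1,0],[0.5,0,0,-0.8,0]]]'
python3 -m crank '[[[0,0,0,0,0],[0,0,0,0,0],[0,0,0,0,0],[0,0,0,0,0],[0,0,0,0,0]]]'
python3 -m crank '[[[0,0,0,1,0],[0,0,0,2,0],[0,0,0,2,0],[0,0,0,2,0],[0,0,0,2,0]]]'
python3 -c "
from h import *
snap('scene','p2.png')"
```

```text
t: 22.75
ee_pos: [0.352, 0.2883, 0.046]
orientation: [[-0.976, 0.219, 0.0], [0.219, 0.976, 0.0], [-0.0, 0.0, -1.0]]
ft_force: [-0.2, 0.1, 0.6]
opening: 0.0435
finger_force: 0.0
t: 23.25
ee_pos: [0.3519, 0.2885, 0.047]
orientation: [[-0.976, 0.219, 0.001], [0.219, 0.976, 0.001], [-0.001, 0.001, -1.0]]
ft_force: [-0.5, -0.0, 6.5]
opening: 0.0133
finger_force: 60.2
t: 23.75
ee_pos: [0.3507, 0.2873, 0.1371]
orientation: [[-0.976, 0.219, -0.001], [0.219, 0.976, -0.001], [0.001, -0.001, -1.0]]
ft_force: [-0.2, -0.1, -5.2]
opening: 0.013
finger_force: 59.1
```

View pics/p2.png

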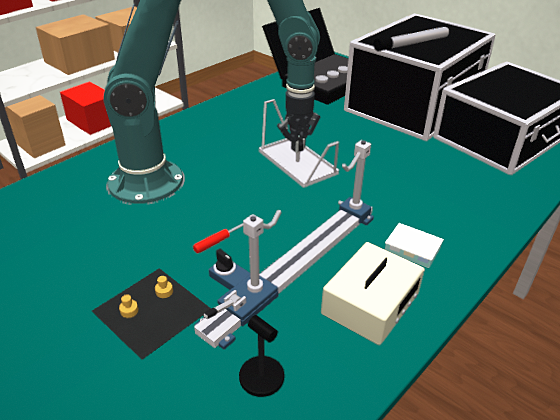

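Picture: the pan is lifted level (gripper at 298,135), the weights are at (127,306) and (163,287), and the right hook is at (275,215). I turn the pan in open space and bring it in front of the hooks.

```bash
python3 -m crank '[[[0,1,-1.7,0.8,-0.13],[0,1,-1.7,0.8,-0.13],[0,1,-1.7,0.8,-0.13],[0,1,-1.7,0.8,-0.13],[0,1,-1.7,0.8,-0.13]]]' >/dev/null
python3 -m crank '[[[0,1,-2.2,0,-0.13],[0,1,-2.2,0,-0.13],[0,1,-2.2,0,-0.13],[0,1,-2.2,0,-0.13],[0,1,-2.2,0,-0.13]]]' >/dev/null
python3 -m crank '[[[0,1.5,0,0,0],[0,1.5,0,0,0],[0,1.5,0,0,0],[0,1,0,0,0],[0,0.5,0,0,0]]]'
python3 - <<'E'
from h import *
print(np.array(monitor.state()['joints']))
D={}
for n in('scene','top'):
    im,d=snap(n,'p3%s.png'%n); P=cloud(n,d)
    print(n,'L',rect(box(P,(.53,.62),(.25,.32),(.229,.241)))[0],'R',rect(box(P,(.53,.62),(-.2,-.07),(.229,.241)))[0])
    for l in('bail_a','left_hook','right_hook'):
        for x in models.pinpoint(n,l)[:3]: print(n,l,np.round(x['location'],1),round(x['p'],2),'z.195',atz(n,x['location'],.195),'z.255',atz(n,x['location'],.255))
    for y in(.235,-.055):
        Q=box(P,(.48,.56),(y-.04,y+.04),(.245,.28)); print(n,len(Q),Q.mean(0) if len(Q) else '')
a,b=[cv2.imread('pics/p3%s.png'%n) for n in('scene','top')]
cv2.imwrite('pics/p3.png',np.hstack([cv2.resize(a[120:300,210:390],None,fx=2.2,fy=2.2),cv2.resize(b[130:310,180:360],None,fx=2.2,fy=2.2)]))
E
```

```text
t: 25.3
ee_pos: [0.5118, 0.0932, 0.1758]
orientation: [[-0.05, 0.999, -0.001], [0.999, 0.05, -0.0], [-0.0, -0.001, -1.0]]
ft_force: [0.2, -0.1, -5.9]
opening: 0.013
finger_force: 59.1
[-0.6821  0.4858  0.5624  2.1379 -0.4357  0.6301  0.2366]
scene L [560. 286.] R [ 581.7 -110.3]
scene bail_a [137.5 330.7] 0.9 z.195 [0.4419 0.3129 0.195 ] z.255 [0.5055 0.2268 0.255 ]
scene bail_a [189.2 250.9] 0.63 z.195 [ 0.4604 -0.0006  0.195 ] z.255 [ 0.5224 -0.059   0.255 ]
scene left_hook [165.3 350.6] 0.64 z.195 [0.5629 0.2398 0.195 ] z.255 [0.6158 0.1602 0.255 ]
scene right_hook [218.6 267.9] 0.73 z.195 [ 0.5636 -0.051   0.195 ] z.255 [ 0.6165 -0.105   0.255 ]
scene 67 [0.5067 0.2328 0.2559]
scene 73 [ 0.5252 -0.0521  0.2576]
top L [559.8 292.2] R [ 578.5 -108.9]
top bail_a [194.9 316.3] 0.92 z.195 [ 0.5357 -0.0536  0.195 ] z.255 [ 0.5241 -0.0499  0.255 ]
top bail_a [200.6 206.5] 0.75 z.195 [0.5139 0.2406 0.195 ] z.255 [0.5034 0.2304 0.255 ]
top left_hook [182.  208.1] 0.8 z.195 [0.565  0.2387 0.195 ] z.255 [0.552  0.2286 0.255 ]
top 45 [0.5022 0.2373 0.2589]
top 48 [ 0.5151 -0.0495  0.2589]
```

View pics/p3.png

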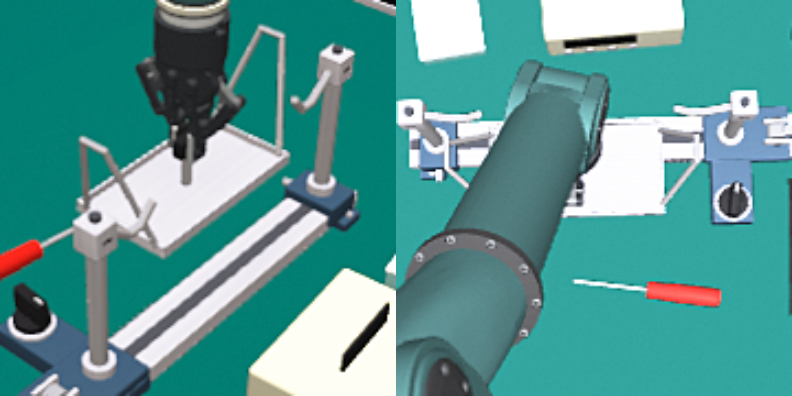

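Run:
```python
from h import *
for n in('scene','top'):
    R=[];B=[]
    for k in range(4):
        P=cloud(n,snap(n)[1]); 
        th=.0496; ex=np.array([np.cos(th),np.sin(th)]); ey=np.array([-np.sin(th),np.cos(th)])
        q=[box(P,(.53,.62),(.25,.33),(.2325,.245)),box(P,(.53,.62),(-.16,-.07),(.2325,.245))]
        R.append([*(np.median(a[:,:2]@ey) for a in q),*(np.mean([np.percentile(a[:,:2]@ey,4),np.percentile(a[:,:2]@ey,96)]) for a in q)])
        b=[]
        for y in(.235,-.055):
            Q=box(P,(.48,.56),(y-.04,y+.04),(.2575,.28)); b+= [np.median(Q[:,:2]@ey)]
        B.append(b+[len(Q)])
    R=np.mean(R,0);B=np.mean(B,0); print(n,'blocks med',R[:2],R[0]-R[1],'mid',(R[0]+R[1])/2,'pct',R[2]-R[3],(R[2]+R[3])/2,'bails',B,B[0]-B[1],(B[0]+B[1])/2)
```

```text
scene blocks med [ 0.2557 -0.1418] 0.39749862869564345 mid 0.05697730487914131 pct 0.3969990450507244 0.05912188356785206 bails [ 0.2083 -0.0791 47.75  ] 0.28737723754444133 0.06460171908501484
top blocks med [ 0.263  -0.1364] 0.39944910967584 mid 0.0633085602688843 pct 0.3999931037099189 0.06346523156207327 bails [ 0.2133 -0.0764 36.    ] 0.28968467394545316 0.06843114302692377
```

```bash
python3 -m crank '[[[0,1,-0.05,0,0],[0,1.5,-0.05,0,0],[0,1.5,-0.06,0,0],[0,1,-0.05,0,0],[0,0.8,-0.05,0,0]]]' >/dev/null
python3 -m crank '[[[0,0,0,-0.7,0],[0,0,0,-0.7,0],[0,0,0,-0.6,0],[0,0,0,-0.5,0],[0,0,0,0,0]]]'
cat > bl.py <<'E'
from h import *
import sys
for n in('scene','top'): snap(n,'q%s.png'%n)
a,b=[cv2.imread('pics/q%s.png'%n) for n in('scene','top')]
c=lambda a,r,cc,w=66: cv2.resize(a[r-w//2:r+w//2,cc-w//2:cc+w//2],(390,290+0) if 0 else (290,290),interpolation=cv2.INTER_CUBIC)
cv2.imwrite('pics/'+sys.argv[1],np.vstack([np.hstack([c(a,165,350),c(a,220,270)]),np.hstack([c(b,190,205),c(b,190,325)])]))
E
python3 bl.py p4.png
```

```text
t: 27.1
ee_pos: [0.5369, 0.0901, 0.142]
orientation: [[-0.051, 0.996, -0.068], [0.999, 0.052, 0.002], [0.005, -0.068, -0.998]]
ft_force: [-38.7, 0.3, -15.7]
opening: 0.0129
finger_force: 71.0
```

View pics/p4.png

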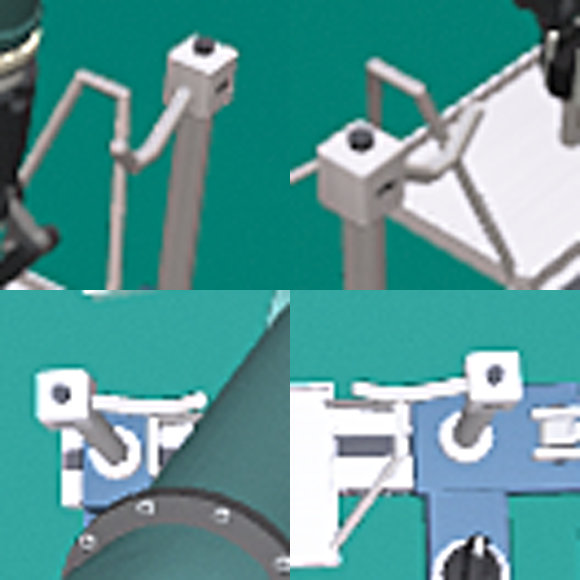

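Top-left and top-right crops show the rear leg of each bail pressed against the hooks from the front. The bail loop can't come in sideways, so the pan has to come down from above, passing between the tips. I back out, raise and inspect.

```bash
python3 -m crank '[[[0,-2,0,0,0],[0,-2.5,0,0,0],[0,-2.5,0,0,0],[0,-2,0,0,0],[0,0,0,0,0]]]'
python3 -m crank '[[[0,0,0,3,0],[0,0,0,3,0],[0,0,0,3,0],[0,0,0,3,0],[0,0,0,0.5,0]]]'
python3 - <<'E'
from h import *
th=.0496; ey=np.array([-np.sin(th),np.cos(th)])
s=monitor.state(); print(s['ee_pos'],s['orientation'])
for n in('scene','top'):
    im,d=snap(n,'p5%s.png'%n); P=cloud(n,d)
    q=[box(P,(.53,.62),(.25,.33),(.2325,.245)),box(P,(.53,.62),(-.16,-.07),(.2325,.245))]
    print(n,[(np.median(a[:,:2]@ey),len(a)) for a in q])
    for y in(.235,-.055):
        Q=box(P,(.42,.56),(y-.05,y+.05),(.24,.42)); Q=Q[Q[:,2]>Q[:,2].max()-.012]; print(n,'bail',len(Q),np.median(Q,0),np.median(Q[:,:2]@ey))
a,b=[cv2.imread('pics/p5%s.png'%n) for n in('scene','top')]
cv2.imwrite('pics/p5.png',np.hstack([cv2.resize(a[80:260,210:390],None,fx=2.2,fy=2.2),cv2.resize(b[130:310,180:360],None,fx=2.2,fy=2.2)]))
E
```

```text
t: 27.7
ee_pos: [0.4759, 0.0903, 0.1508]
orientation: [[-0.05, 0.999, -0.006], [0.999, 0.05, 0.0], [0.001, -0.006, -1.0]]
ft_force: [-0.7, 0.8, -5.1]
opening: 0.0134
finger_force: 62.0
t: 28.2
ee_pos: [0.4837, 0.0906, 0.2798]
orientation: [[-0.05, 0.999, 0.009], [0.999, 0.049, 0.002], [0.002, 0.009, -1.0]]
ft_force: [1.4, 1.0, -6.2]
opening: 0.013
finger_force: 62.3
[0.4837 0.0906 0.2798] [[-0.0495  0.9987  0.0093]
 [ 0.9988  0.0495  0.0023]
 [ 0.0018  0.0094 -1.    ]]
scene [(np.float64(0.25554887473658455), 78), (np.float64(-0.14090589455815325), 150)]
scene bail 51 [0.4757 0.231  0.3632] 0.20730694231128077
scene bail 67 [ 0.4957 -0.0563  0.3637] -0.08051527062269338
top [(np.float64(0.2623135270136561), 113), (np.float64(-0.1356481868628715), 108)]
top bail 53 [0.4729 0.2371 0.3635] 0.21370056422249756
top bail 52 [ 0.4876 -0.0519  0.364 ] -0.07584816777645284
```

View pics/p5.png

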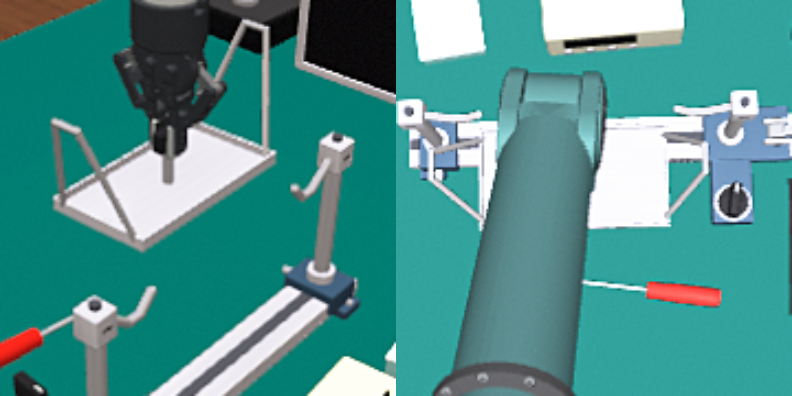

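```bash
python3 -m crank '[[[0,1.7,-0.03,0,0],[0,2,-0.03,0,0],[0,2,-0.03,0,0],[0,2,-0.03,0,0],[0,1,-0.04,0,0]]]' 
python3 -m crank '[[[0,0,0,0,0],[0,0,0,0,0],[0,0,0,0,0],[0,0,0,0,0],[0,0,0,0,0]]]'
python3 - <<'E'
from h import *
th=.0496; ey=np.array([-np.sin(th),np.cos(th)]); ex=np.array([ey[1],-ey[0]])
for n in('scene','top'):
    im,d=snap(n,'p6%s.png'%n); P=cloud(n,d)
    q=[box(P,(.53,.62),(.25,.33),(.2325,.245)),box(P,(.53,.62),(-.16,-.07),(.2325,.245))]
    print(n,[(np.median(a[:,:2]@ey),np.median(a[:,:2]@ex),len(a)) for a in q])
    for y in(.235,-.055):
        Q=box(P,(.53,.62),(y-.05,y+.05),(.25,.42)); Q=Q[Q[:,2]>Q[:,2].max()-.012]; print(n,'bail',len(Q),np.median(Q,0),np.median(Q[:,:2]@ey),np.median(Q[:,:2]@ex))
    # pan floor/rim extents along ey
    Q=box(P,(.52,.62),(-.06,.24),(.225,.252)); v=Q[:,:2]@ey; m=(v<.19)&(v>-.075); print(n,'pan ey',np.percentile(v[m],[.5,99.5]))
    Q=box(P,(.54,.6),(-.08,.26),(.18,.222)); v=Q[:,:2]@ey; print(n,'hooks ey',[ (v[v>.1].min(),v[v<0].max()) if len(v) else 0])
a,b=[cv2.imread('pics/p6%s.png'%n) for n in('scene','top')]
cv2.imwrite('pics/p6.png',np.hstack([cv2.resize(a[80:260,210:390],None,fx=2.2,fy=2.2),cv2.resize(b[130:310,180:360],None,fx=2.2,fy=2.2)]))
E
```

```text
t: 28.8
ee_pos: [0.5676, 0.0889, 0.274]
orientation: [[-0.05, 0.999, -0.002], [0.999, 0.05, -0.002], [-0.002, -0.002, -1.0]]
ft_force: [-0.0, -0.4, -5.3]
opening: 0.0128
finger_force: 62.3
t: 29.3
ee_pos: [0.566, 0.0891, 0.2764]
orientation: [[-0.05, 0.999, -0.0], [0.999, 0.05, 0.0], [0.001, -0.0, -1.0]]
ft_force: [-0.5, -0.6, -5.0]
opening: 0.0134
finger_force: 62.3
scene [(np.float64(0.2570521511206143), np.float64(0.5772766642528291), 58), (np.float64(-0.14175485775793417), np.float64(0.5776745942992538), 153)]
scene bail 60 [0.5592 0.2309 0.3598] 0.2027702844014787 0.5698997187942365
scene bail 65 [ 0.5792 -0.0571  0.3617] -0.08560315480096037 0.5756713471954342
scene pan ey [-0.0516  0.169 ]
scene hooks ey [(np.float64(0.22187886700688045), np.float64(-0.056169244105798544))]
top [(np.float64(0.263251487591914), np.float64(0.5725659513951888), 107), (np.float64(-0.1380115510016794), np.float64(0.572941476758759), 111)]
top bail 45 [0.5572 0.2348 0.3614] 0.20717446316338475 0.5680267854328548
top bail 47 [ 0.5722 -0.0535  0.3628] -0.08175881026592194 0.5688911630891405
top pan ey [-0.0477  0.1715]
top hooks ey [(np.float64(0.18312956074749057), np.float64(-0.053354253957226594))]
```

View pics/p6.png

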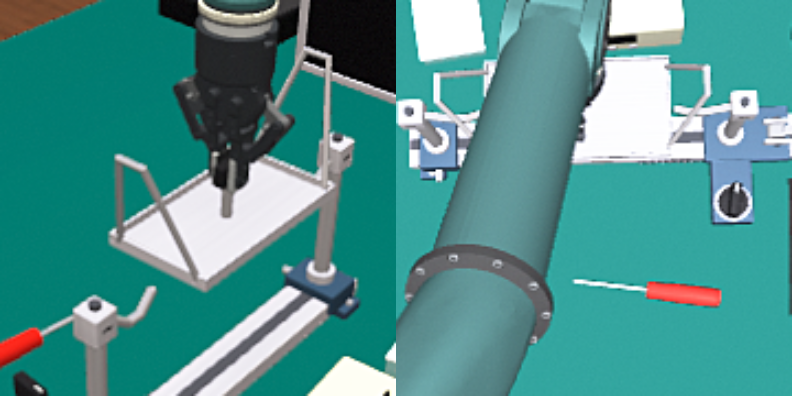

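The pan is now above and between the hooks, centred along the rail. It needs about 4.5 mm more in x, then I lower it in stages.

```bash
python3 -m crank '[[[0,0.45,0,0,0],[0,0,-0.03,-1,0],[0,0,0,-1,0],[0,0,0,-1,0],[0,0,0,-1,0]]]' 
python3 -m crank '[[[0,0,0,-1.2,0],[0,0,0,-1.2,0],[0,0,0,-1.2,0],[0,0,0,-1,0],[0,0,0,-1,0]]]' 
python3 -m crank '[[[0,0,0,-1,0],[0,0,0,-1,0],[0,0,0,-1,0],[0,0,0,-0.5,0],[0,0,0,-0.4,0]]]' 
python3 -m crank '[[[0,0,0,0,0],[0,0,0,0,0],[0,0,0,0,0],[0,0,0,0,0],[0,0,0,0,0]]]'
python3 - <<'E'
from h import *
th=.0496; ey=np.array([-np.sin(th),np.cos(th)]); ex=np.array([ey[1],-ey[0]])
for n in('scene','top'):
    im,d=snap(n,'p7%s.png'%n)
a,b=[cv2.imread('pics/p7%s.png'%n) for n in('scene','top')]
c=lambda a,r,cc,w=66: cv2.resize(a[r-w//2:r+w//2,cc-w//2:cc+w//2],(290,290),interpolation=cv2.INTER_CUBIC)
cv2.imwrite('pics/p7.png',np.vstack([np.hstack([c(a,165,350),c(a,220,270)]),np.hstack([c(b,190,205),c(b,190,325)])]))
E
```

```text
t: 29.9
ee_pos: [0.5706, 0.0886, 0.2349]
orientation: [[-0.05, 0.999, -0.001], [0.999, 0.05, -0.0], [-0.0, -0.001, -1.0]]
ft_force: [-0.3, 0.3, -6.1]
opening: 0.0127
finger_force: 62.4
t: 30.4
ee_pos: [0.5711, 0.0886, 0.1794]
orientation: [[-0.05, 0.999, -0.0], [0.999, 0.05, -0.0], [-0.0, -0.0, -1.0]]
ft_force: [0.3, 0.8, -5.9]
opening: 0.0132
finger_force: 62.4
t: 30.9
ee_pos: [0.5711, 0.0886, 0.1408]
orientation: [[-0.05, 0.999, -0.0], [0.999, 0.05, -0.0], [-0.0, -0.0, -1.0]]
ft_force: [0.9, -1.6, -5.1]
opening: 0.0128
finger_force: 62.3
t: 31.4
ee_pos: [0.5712, 0.0887, 0.1416]
orientation: [[-0.05, 0.999, 0.0], [0.999, 0.05, 0.0], [0.0, 0.001, -1.0]]
ft_force: [-0.2, 0.1, -5.3]
opening: 0.0135
finger_force: 62.3
```

View pics/p7.png

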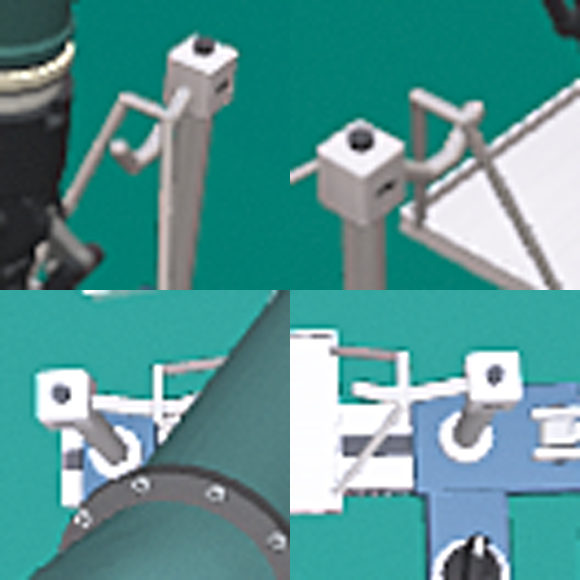

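Crops: each bail bar lies across its hook just above the seat, legs either side (left bar at 145,105; right bar at 440,105). I lower until the bails take the weight.

```bash
python3 -m crank '[[[0,0,0.1,-0.6,0],[0,0,0,-0.6,0],[0,0,0,-0.6,0],[0,0,0,-0.4,0],[0,0,0,0,0]]]' 
python3 -m crank '[[[0,0,0,-0.15,0],[0,0,0,-0.15,0],[0,0,0,0,0],[0,0,0,0,0],[0,0,0,0,0]]]'
```

```text
t: 32.0
ee_pos: [0.5704, 0.0896, 0.1183]
orientation: [[-0.05, 0.999, -0.002], [0.999, 0.05, -0.0], [-0.0, -0.002, -1.0]]
ft_force: [0.2, -0.9, -4.3]
opening: 0.0128
finger_force: 62.2
t: 32.5
ee_pos: [0.5712, 0.0896, 0.1165]
orientation: [[-0.05, 0.999, 0.0], [0.999, 0.05, 0.0], [0.0, 0.0, -1.0]]
ft_force: [-0.3, -0.3, -5.5]
opening: 0.0129
finger_force: 62.3
```

```bash
python3 -m crank '[[[0,0,0,-0.1,0],[0,0,0,-0.1,0],[0,0,0,0,0],[0,0,0,0,0],[0,0,0,0,0]]]' 
python3 -m crank '[[[0,0,0,-0.1,0],[0,0,0,0,0],[0,0,0,0,0],[0,0,0,0,0],[0,0,0,0,0]]]'
python3 bl.py p8.png; python3 -c "
from h import *
s=monitor.state(); print(s['wrist_torque'])"
```

```text
t: 33.0
ee_pos: [0.5715, 0.0898, 0.1149]
orientation: [[-0.05, 0.999, 0.001], [0.999, 0.05, 0.001], [0.001, 0.001, -1.0]]
ft_force: [-1.6, 0.2, 4.7]
opening: 0.0129
finger_force: 63.8
t: 33.5
ee_pos: [0.5717, 0.0898, 0.1147]
orientation: [[-0.05, 0.999, 0.001], [0.999, 0.05, 0.001], [0.001, 0.001, -1.0]]
ft_force: [-2.9, 1.2, 10.8]
opening: 0.0131
finger_force: 64.9
[0.2956 0.5515 0.0641]
```

View pics/p8.png

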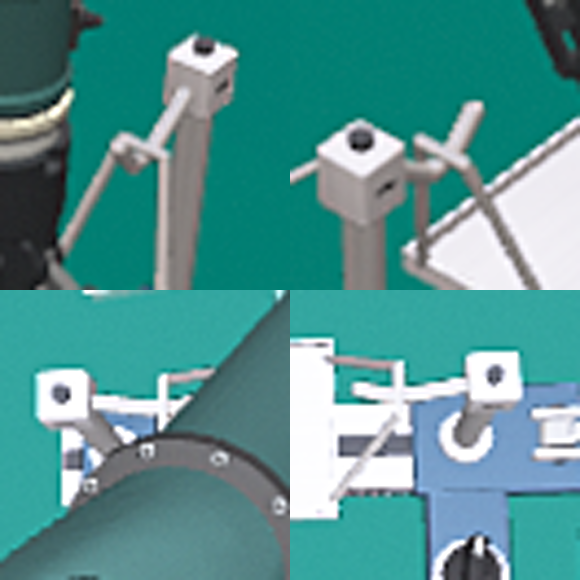

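Both bars now sit on the hooks' seats (left at 130,150, right at 440,155), and the gripper is pressing lightly. I unload, release and rise.

```bash
python3 -m crank '[[[0,0,0,0.2,0],[0,0,0,0,0],[0.4,0,0,0,0],[0.4,0,0,0,0],[0.4,0,0,0,0]]]' 
python3 -m crank '[[[0.4,0,0,1,0],[0.4,0,0,2,0],[0.4,0,0,3,0],[0.4,0,0,4,0],[0.4,0,0,4,0]]]'
python3 -m crank '[[[0.4,0,-3,3,0],[0.4,-1,-4,1,0],[0.4,-1,-4,0,0],[0.4,-1,-4,0,0],[0.4,-1,-4,0,0]]]'
python3 - <<'E'
from h import *
print(np.array(monitor.state()['joints']))
th=.0496; ey=np.array([-np.sin(th),np.cos(th)]); ex=np.array([ey[1],-ey[0]])
for n in('scene','top'):
    im,d=snap(n,'p9%s.png'%n); P=cloud(n,d)
    for nm,(lo,hi) in dict(pad=(0,0)).items(): pass
    W=box(P,(.36,.56),(-.4,-.17),(.036,.06))
    W=W[~((abs(W[:,0]-.484)<.06)&(W[:,1]>-.19))]
    lab=W[:,0]*0
    k=cv2.kmeans(W[:,:2].astype(np.float32),2,None,(3,20,1e-5),5,cv2.KMEANS_PP_CENTERS); print(n,len(W),k[2])
    for i in(0,1): Q=W[k[1][:,0]==i]; print('  ',len(Q),rect(Q),np.median(Q[:,2]))
    for x in models.pinpoint(n,'weight1')[:3]: print(n,np.round(x['location'],1),round(x['p'],2),atz(n,x['location'],.003))
    Q=box(P,(.51,.63),(-.05,.23),(.12,.145)); print('handle',len(Q),rect(Q) if len(Q)>5 else '')
    Q=box(P,(.51,.63),(-.02,.2),(.066,.08));A=np.c_[Q[:,:2]-[.57,.09],np.ones(len(Q))]; print('floor',len(Q),np.linalg.lstsq(A,Q[:,2],rcond=None)[0] if len(Q)>50 else '')
    for y in(.235,-.055):
        Q=box(P,(.53,.62),(y-.03,y+.03),(.198,.206)); print(n,'bar',len(Q),np.median(Q,0) if len(Q) else '')
a,b=[cv2.imread('pics/p9%s.png'%n) for n in('scene','top')]
cv2.imwrite('pics/p9.png',np.hstack([cv2.resize(a[130:330,100:380],(400,286)),cv2.resize(b[130:330,160:440],(400,286))]))
E
```

```text
t: 34.1
ee_pos: [0.5714, 0.0893, 0.1153]
orientation: [[-0.05, 0.999, 0.0], [0.999, 0.05, -0.0], [-0.0, 0.0, -1.0]]
ft_force: [0.3, 0.0, -0.3]
opening: 0.0342
finger_force: 0.0
t: 34.6
ee_pos: [0.5707, 0.0893, 0.2571]
orientation: [[-0.049, 0.999, -0.0], [0.999, 0.049, -0.001], [-0.0, -0.0, -1.0]]
ft_force: [0.5, 0.1, -0.8]
opening: 0.0343
finger_force: 0.0
t: 35.1
ee_pos: [0.5305, -0.1021, 0.2963]
orientation: [[-0.05, 0.999, 0.001], [0.999, 0.05, 0.0], [0.0, 0.001, -1.0]]
ft_force: [0.8, -0.7, -0.0]
opening: 0.0338
finger_force: 0.0
[-0.4452  0.3559  0.7245  1.989  -0.2994  0.902   0.4861]
scene 210 [[ 0.4102 -0.287 ]
 [ 0.5523 -0.1847]]
   166 (array([ 408.3, -285.7]), array([111.6,  23.6]), 83.7) 0.04558909664757792
   44 (array([ 552.2, -182.1]), array([12.3, 25.7]), 16.4) 0.044309572296049385
scene [312.7 128.3] 0.74 [ 0.4052 -0.3343  0.003 ]
scene [289.1 162.6] 0.69 [ 0.4017 -0.2368  0.003 ]
handle 210 (array([571.1,  87.5]), array([ 77.8, 259.3]), 3.4)
floor 2470 [-0.011   0.0014  0.0735]
scene bar 59 [0.564  0.2325 0.2008]
scene bar 78 [ 0.5802 -0.0568  0.2019]
top 92 [[ 0.4013 -0.3262]
 [ 0.4166 -0.2345]]
   43 (array([ 401.7, -326.4]), array([18.1, 19. ]), 49.1) 0.04533642758072464
   49 (array([ 478.7, -239.9]), array([157.3,  36.7]), 1.7) 0.04531021347375358
top [252.4 399.9] 0.64 [ 0.4003 -0.3226  0.003 ]
top [246.4 371.3] 0.46 [ 0.417  -0.2349  0.003 ]
handle 121 (array([569.1,  89.8]), array([ 75.8, 255.4]), 2.5)
floor 2653 [-0.0091  0.0007  0.0725]
top bar 51 [0.5613 0.2358 0.2013]
top bar 32 [ 0.575 -0.052  0.202]
```

View pics/p9.png

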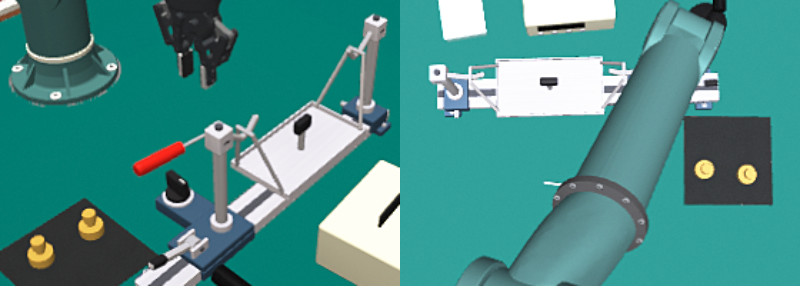

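The pan hangs level on both hooks and the two weights are at crop (91,222) and (40,250) in the scene view. Next I refine the weight positions.

```bash
cat > w.py <<'E'
from h import *
for n in('scene','top'):
    P=cloud(n,snap(n)[1])
    for nm,b in dict(w1=((.37,.46),(-.27,-.2)),w2=((.36,.45),(-.37,-.3))).items():
        Q=box(P,*b,(.04,.056)); 
        print(n,nm,len(Q),rect(Q) if len(Q)>3 else '',np.median(Q,0) if len(Q) else '')
E
python3 w.py
```

```text
scene w1 72 (array([ 411. , -240.5]), array([21.3, 22.4]), 66.9) [ 0.4145 -0.242   0.0459]
scene w2 71 (array([ 403.8, -331.7]), array([20.5, 21.2]), 14.0) [ 0.4061 -0.3321  0.0457]
top w1 41 (array([ 410.3, -235.5]), array([18.8, 19.9]), 45.8) [ 0.4111 -0.2349  0.0464]
top w2 41 (array([ 401.6, -326.5]), array([19.2, 19.9]), 42.4) [ 0.4014 -0.3267  0.0462]
```

```bash
python3 -m crank '[[[0.55,-2.4,-2.7,0,0],[0.55,-2.4,-2.7,0,0],[0.55,-2.4,-2.7,0,0],[0.55,-2.4,-2.7,0,0],[0.55,-2.4,-2.7,0,0]]]' >/dev/null
python3 -m crank '[[[0.55,0,0,-4,0],[0.55,0,0,-4,0],[0.55,0,0,-4,0],[0.55,0,0,-4,0],[0.55,0,0,-2,0]]]' 
python3 -m crank '[[[0.55,0,0,0,0],[0.55,0,0,0,0],[0.55,0,0,0,0],[0.55,0,0,0,0],[0.55,0,0,0,0]]]' 
python3 -c "
from h import *
a,_=snap('scene'); cv2.imwrite('pics/w1.png',cv2.resize(a[200:340,80:260],(720,560))[:,:,::-1])"
```

```text
t: 36.4
ee_pos: [0.411, -0.2329, 0.1124]
orientation: [[-0.054, 0.999, -0.004], [0.999, 0.054, 0.002], [0.003, -0.004, -1.0]]
ft_force: [0.8, 0.5, -0.0]
opening: 0.047
finger_force: 0.0
t: 36.9
ee_pos: [0.4119, -0.2355, 0.1163]
orientation: [[-0.051, 0.999, 0.002], [0.999, 0.051, -0.001], [-0.001, 0.002, -1.0]]
ft_force: [0.8, 0.3, 0.5]
opening: 0.047
finger_force: 0.0
```

View pics/w1.png

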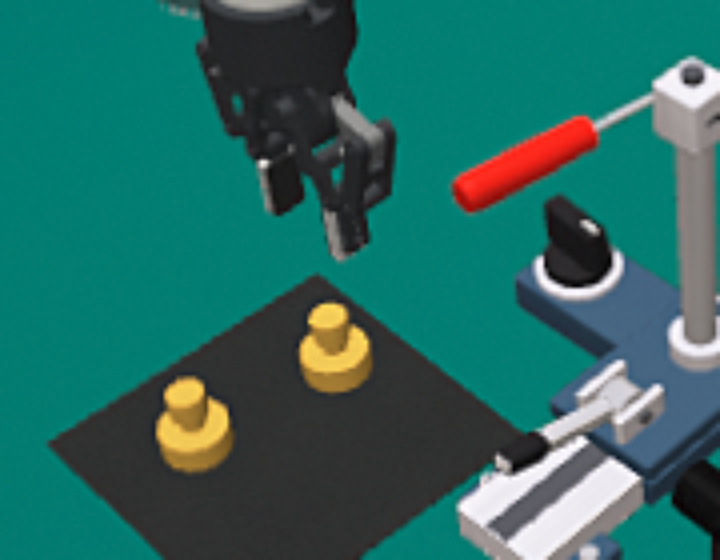

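The gripper is above the nearer weight (crop 330,330), the other stands at (190,425). I've already overrun the 14-picture limit (this is the 17th), so I view no more and work from numbers.

```bash
python3 -m crank '[[[0.55,-0.1,-0.2,-2.4,0],[0.55,0,0,-2,0],[0.55,0,0,-2,0],[0.55,0,0,-1,0],[0.55,0,0,-1,0]]]' 
python3 -m crank '[[[0,0,0,0,0],[0,0,0,0,0],[0,0,0,0,0],[0,0,0,0,0],[0,0,0,0,0]]]' 
python3 -m crank '[[[0,0,0,1,0],[0,0,0,3,0],[0,0,0,4,0],[0,0,0,4,0],[0,0,0,4,0]]]'
```

```text
t: 37.45
ee_pos: [0.4103, -0.2376, 0.031]
orientation: [[-0.05, 0.999, 0.0], [0.999, 0.05, -0.0], [-0.0, 0.0, -1.0]]
ft_force: [-0.6, 0.3, -0.2]
opening: 0.0472
finger_force: 0.0
t: 37.95
ee_pos: [0.4103, -0.2374, 0.0317]
orientation: [[-0.05, 0.999, 0.001], [0.999, 0.05, -0.0], [-0.0, 0.001, -1.0]]
ft_force: [0.5, -0.4, 0.9]
opening: 0.0198
finger_force: 58.7
t: 38.45
ee_pos: [0.4094, -0.2369, 0.1926]
orientation: [[-0.05, 0.999, -0.001], [0.999, 0.05, 0.0], [0.001, -0.001, -1.0]]
ft_force: [1.2, 0.4, -1.4]
opening: 0.0197
finger_force: 59.0
```

```bash
python3 -m crank '[[[0,1.6,2.7,3,0],[0,1.6,2.7,3,0],[0,1.6,2.7,3,0],[0,1.6,2.7,3,0],[0,1.6,2.7,0,0]]]' >/dev/null
python3 -m crank '[[[0,1.7,2.75,0,0],[0,1.7,2.75,0,0],[0,1.7,2.75,0,0],[0,1.7,2.75,0,0],[0,1.6,2.75,0,0]]]' 
python3 -m crank '[[[0,0,0,-3,0],[0,0,0,-3,0],[0,0,0,-3,0],[0,0,0,-3,0],[0,0,0,-2,0]]]' 
python3 -m crank '[[[0,0,0,-1.5,0],[0,0,0,-1,0],[0,0,0,0,0],[0,0,0,0,0],[0,0,0,0,0]]]'
```

```text
t: 39.45
ee_pos: [0.5738, 0.0365, 0.3109]
orientation: [[-0.05, 0.999, -0.001], [0.999, 0.05, 0.0], [0.0, -0.001, -1.0]]
ft_force: [0.6, -0.1, -1.1]
opening: 0.0198
finger_force: 59.1
t: 39.95
ee_pos: [0.5721, 0.0355, 0.169]
orientation: [[-0.05, 0.999, -0.004], [0.999, 0.05, -0.0], [0.0, -0.004, -1.0]]
ft_force: [-0.7, 0.5, -2.0]
opening: 0.02
finger_force: 59.1
t: 40.45
ee_pos: [0.575, 0.035, 0.1474]
orientation: [[-0.05, 0.999, 0.002], [0.999, 0.05, 0.0], [0.0, 0.002, -1.0]]
ft_force: [0.4, 0.4, -1.6]
opening: 0.0199
finger_force: 59.1
```

```bash
python3 -m crank '[[[0,-0.15,0,-1.2,0],[0,0,0,-1,0],[0,0,0,-1,0],[0,0,0,-0.7,0],[0,0,0,0,0]]]' 
python3 -m crank '[[[0,0,0,-0.2,0],[0,0,0,-0.1,0],[0,0,0,0,0],[0,0,0,0,0],[0,0,0,0,0]]]' 
python3 -m crank '[[[0,0,0,-0.1,0],[0,0,0,0,0],[0,0,0,0,0],[0,0,0,0,0],[0,0,0,0,0]]]'
```

```text
t: 40.95
ee_pos: [0.5717, 0.0351, 0.1059]
orientation: [[-0.05, 0.999, -0.003], [0.999, 0.05, -0.0], [-0.0, -0.003, -1.0]]
ft_force: [0.5, -0.5, -1.2]
opening: 0.0198
finger_force: 59.1
t: 41.45
ee_pos: [0.5728, 0.0352, 0.1046]
orientation: [[-0.05, 0.999, 0.0], [0.999, 0.05, 0.0], [0.0, 0.0, -1.0]]
ft_force: [0.6, 0.7, -2.8]
opening: 0.0199
finger_force: 59.1
t: 41.95
ee_pos: [0.5726, 0.0351, 0.1033]
orientation: [[-0.05, 0.999, 0.0], [0.999, 0.05, -0.0], [-0.0, 0.0, -1.0]]
ft_force: [-0.0, -0.5, -1.9]
opening: 0.0198
finger_force: 59.1
```

```bash
python3 -m crank '[[[0,0,0,-0.1,0],[0,0,0,0,0],[0,0,0,0,0],[0,0,0,0,0],[0,0,0,0,0]]]' 
python3 -m crank '[[[0,0,0,-0.1,0],[0,0,0,0,0],[0,0,0,0,0],[0,0,0,0,0],[0,0,0,0,0]]]'
```

```text
t: 42.45
ee_pos: [0.5726, 0.0351, 0.1023]
orientation: [[-0.05, 0.999, -0.0], [0.999, 0.05, -0.0], [-0.0, -0.0, -1.0]]
ft_force: [0.4, 0.4, -2.6]
opening: 0.02
finger_force: 59.1
t: 42.95
ee_pos: [0.5726, 0.0351, 0.1013]
orientation: [[-0.05, 0.999, 0.0], [0.999, 0.05, -0.0], [-0.0, 0.0, -1.0]]
ft_force: [-0.1, 0.1, -2.2]
opening: 0.0198
finger_force: 59.1
```

```bash
python3 -m crank '[[[0,0,0,-0.1,0],[0,0,0,0,0],[0,0,0,0,0],[0,0,0,0,0],[0,0,0,0,0]]]' 
python3 -m crank '[[[0,0,0,-0.1,0],[0,0,0,0,0],[0,0,0,0,0],[0,0,0,0,0],[0,0,0,0,0]]]'
```

```text
t: 43.45
ee_pos: [0.5732, 0.0351, 0.1007]
orientation: [[-0.05, 0.999, 0.001], [0.999, 0.05, 0.0], [0.0, 0.001, -1.0]]
ft_force: [-0.1, 0.8, 4.1]
opening: 0.02
finger_force: 59.6
t: 43.95
ee_pos: [0.5742, 0.0352, 0.1005]
orientation: [[-0.05, 0.999, 0.003], [0.999, 0.05, 0.001], [0.0, 0.003, -1.0]]
ft_force: [0.8, 0.5, 9.0]
opening: 0.02
finger_force: 60.3
```

```bash
python3 -m crank '[[[0,0,0,0.15,0],[0.5,0,0,0,0],[0.5,0,0,0,0],[0.5,0,0,0,0],[0.5,0,0,0,0]]]' 
python3 -m crank '[[[0.5,0,0,1.5,0],[0.5,0,0,3,0],[0.5,0,0,4,0],[0.5,0,0,4,0],[0.5,0,0,4,0]]]'
python3 -m crank '[[[0.55,0,0,4,0],[0.55,-1.5,-4,0,0],[0.55,-2,-4,0,0],[0.55,-2,-4,0,0],[0.55,-2,-4,0,0]]]' >/dev/null
python3 -m crank '[[[0.55,-2,-4,0,0],[0.55,-2,-4,0,0],[0.55,-2,-4,0,0],[0.55,-2,-4,0,0],[0.55,-1.5,-4.4,0,0]]]'
python3 - <<'E'
from h import *
for n in('scene','top'):
    P=cloud(n,snap(n)[1])
    Q=box(P,(.36,.45),(-.37,-.29),(.04,.056)); print(n,'w2',len(Q),rect(Q) if len(Q)>3 else '')
    Q=box(P,(.53,.62),(.01,.06),(.105,.13)); print(n,'w1',len(Q),rect(Q) if len(Q)>3 else '',np.median(Q,0) if len(Q) else '')
    Q=box(P,(.51,.63),(.07,.19),(.06,.085));A=np.c_[Q[:,:2]-[.57,.09],np.ones(len(Q))]; print('floor',len(Q),np.linalg.lstsq(A,Q[:,2],rcond=None)[0] if len(Q)>50 else '')
E
```

```text
t: 44.45
ee_pos: [0.5722, 0.0351, 0.1005]
orientation: [[-0.05, 0.999, -0.001], [0.999, 0.05, -0.0], [-0.0, -0.001, -1.0]]
ft_force: [-1.2, 0.5, 0.4]
opening: 0.0426
finger_force: 0.0
t: 44.95
ee_pos: [0.5722, 0.0348, 0.2682]
orientation: [[-0.049, 0.999, 0.0], [0.999, 0.049, -0.0], [-0.0, 0.0, -1.0]]
ft_force: [-0.1, 1.7, 0.1]
opening: 0.0428
finger_force: 0.0
t: 45.95
ee_pos: [0.4007, -0.3299, 0.3067]
orientation: [[-0.05, 0.999, 0.001], [0.999, 0.05, 0.001], [0.001, 0.001, -1.0]]
ft_force: [0.7, -0.5, -0.3]
opening: 0.047
finger_force: 0.0
scene w2 74 (array([ 403.9, -331.1]), array([22.2, 19.5]), 4.7)
scene w1 73 (array([574.8,  33. ]), array([22.1, 20.1]), 76.3) [0.5763 0.0302 0.1155]
floor 1337 [-0.0047 -0.0086  0.0741]
top w2 43 (array([ 401.7, -327. ]), array([19.2, 19.3]), 45.2)
top w1 48 (array([572.9,  35.3]), array([20. , 20.2]), 64.9) [0.5717 0.0367 0.1159]
floor 1516 [-0.0034 -0.0051  0.0729]
```

```bash
python3 -m crank '[[[0.55,0,0,-4,0],[0.55,0,0,-4,0],[0.55,0,0,-4,0],[0.55,0,0,-4,0],[0.55,0,0,-4,0]]]' >/dev/null
python3 -m crank '[[[0.55,0,0,0,0],[0.55,0,0,0,0],[0.55,0,0,0,0],[0.55,0,0,0,0],[0.55,0,0,0,0]]]'
```

```text
t: 47.05
ee_pos: [0.4036, -0.3294, 0.1074]
orientation: [[-0.05, 0.999, 0.003], [0.999, 0.05, -0.002], [-0.002, 0.003, -1.0]]
ft_force: [-0.4, 0.1, -0.5]
opening: 0.0468
finger_force: 0.0
```

```bash
python3 -m crank '[[[0.55,-0.1,0,-2,0],[0.55,0,0,-2,0],[0.55,0,0,-1.6,0],[0.55,0,0,-1,0],[0.55,0,0,-1,0]]]' 
python3 -m crank '[[[0,0,0,0,0],[0,0,0,0,0],[0,0,0,0,0],[0,0,0,0,0],[0,0,0,0,0]]]' 
python3 -m crank '[[[0,0,0,1,0],[0,0,0,3,0],[0,0,0,4,0],[0,0,0,4,0],[0,0,0,4,0]]]'
```

```text
t: 47.55
ee_pos: [0.402, -0.3292, 0.0298]
orientation: [[-0.05, 0.999, 0.001], [0.999, 0.05, -0.001], [-0.001, 0.001, -1.0]]
ft_force: [-1.3, -0.2, 0.8]
opening: 0.047
finger_force: 0.0
t: 48.05
ee_pos: [0.4018, -0.3289, 0.0302]
orientation: [[-0.05, 0.999, 0.0], [0.999, 0.05, -0.0], [-0.0, 0.0, -1.0]]
ft_force: [0.8, 0.5, 0.5]
opening: 0.0198
finger_force: 58.7
t: 48.55
ee_pos: [0.4009, -0.3283, 0.1916]
orientation: [[-0.05, 0.999, -0.001], [0.999, 0.05, 0.001], [0.001, -0.001, -1.0]]
ft_force: [0.3, 0.8, -2.0]
opening: 0.0199
finger_force: 59.0
```

```bash
python3 -m crank '[[[0,1.1,3.1,2.4,0],[0,1.1,3.1,2.4,0],[0,1.1,3.1,2.4,0],[0,1.1,3.1,2.4,0],[0,1.1,3.1,2.4,0]]]' >/dev/null
python3 -m crank '[[[0,1.1,3.15,0,0],[0,1.1,3.15,0,0],[0,1.1,3.15,0,0],[0,1.1,3.15,0,0],[0,1.1,3.15,0,0]]]' >/dev/null
python3 -m crank '[[[0,1.13,3.19,0,0],[0,1.13,3.19,0,0],[0,1.13,3.19,0,0],[0,1.13,3.19,0,0],[0,1.13,3.19,0,0]]]'
python3 -m crank '[[[0,0,0,-3.5,0],[0,0,0,-3.5,0],[0,0,0,-3.5,0],[0,0,0,-3.5,0],[0,0,0,-2,0]]]' >/dev/null
python3 -m crank '[[[0,0,0,0,0],[0,0,0,0,0],[0,0,0,0,0],[0,0,0,0,0],[0,0,0,0,0]]]'
```

```text
t: 50.05
ee_pos: [0.5674, 0.1442, 0.3101]
orientation: [[-0.05, 0.999, -0.001], [0.999, 0.05, 0.0], [0.0, -0.001, -1.0]]
ft_force: [0.6, -0.8, -1.5]
opening: 0.0198
finger_force: 59.1
t: 51.05
ee_pos: [0.5687, 0.1434, 0.151]
orientation: [[-0.05, 0.999, 0.002], [0.999, 0.05, 0.001], [0.001, 0.002, -1.0]]
ft_force: [0.1, -0.3, -1.9]
opening: 0.02
finger_force: 59.0
```

```bash
python3 -m crank '[[[0,0,0.05,-1.3,0],[0,0,0,-1.2,0],[0,0,0,-1,0],[0,0,0,-0.8,0],[0,0,0,-0.4,0]]]' 
python3 -m crank '[[[0,0,0,-0.2,0],[0,0,0,-0.1,0],[0,0,0,0,0],[0,0,0,0,0],[0,0,0,0,0]]]' 
python3 -m crank '[[[0,0,0,-0.1,0],[0,0,0,0,0],[0,0,0,0,0],[0,0,0,0,0],[0,0,0,0,0]]]'
```

```text
t: 51.55
ee_pos: [0.5674, 0.1434, 0.1014]
orientation: [[-0.05, 0.999, -0.002], [0.999, 0.05, -0.001], [-0.001, -0.002, -1.0]]
ft_force: [-0.6, -0.4, -1.7]
opening: 0.0203
finger_force: 59.1
t: 52.05
ee_pos: [0.5683, 0.1437, 0.1002]
orientation: [[-0.05, 0.999, 0.001], [0.999, 0.05, 0.0], [0.0, 0.001, -1.0]]
ft_force: [0.2, 0.3, -2.9]
opening: 0.02
finger_force: 59.1
t: 52.55
ee_pos: [0.5687, 0.1437, 0.0993]
orientation: [[-0.05, 0.999, 0.001], [0.999, 0.05, 0.0], [0.0, 0.001, -1.0]]
ft_force: [0.5, 0.3, 3.1]
opening: 0.0197
finger_force: 59.6
```

```bash
python3 -m crank '[[[0,0,0,0.05,0],[0.5,0,0,0,0],[0.5,0,0,0,0],[0.5,0,0,0,0],[0.5,0,0,0,0]]]' 
python3 -m crank '[[[0.5,0,0,1.5,0],[0.5,0,0,3,0],[0.5,0,0,4,0],[0.5,0,0,4,0],[0.5,0,0,4,0]]]'
python3 -m crank '[[[0.5,-2,0,4,0],[0.5,-3,2,0,0],[0.5,-3,4,0,0],[0.5,-3,4,0,0],[0.5,-3,4,0,0]]]' >/dev/null
python3 -m crank '[[[0.5,-3,4,0,0],[0.5,0,4,0,0],[0.5,0,4,0,0],[0.5,0,4,0,0],[0.5,0,4,0,0]]]' >/dev/null
cat > fin.py <<'E'
from h import *
th=.0496; ey=np.array([-np.sin(th),np.cos(th)]); ex=np.array([ey[1],-ey[0]]); c=np.array([.57,.09])
s=monitor.state(); print(s['t'],s['ee_pos'])
for n in('scene','top'):
    P=cloud(n,snap(n)[1]); 
    for nm,y in(('w1',(.01,.06)),('w2',(.12,.17))):
        Q=box(P,(.53,.62),y,(.105,.13)); print(n,nm,len(Q),rect(Q)[:2] if len(Q)>3 else '',np.median(Q,0) if len(Q) else '')
    Q=box(P,(.51,.63),(-.03,.21),(.06,.08)); u=(Q[:,:2]-c)@np.c_[ex,ey]; A=np.c_[u,np.ones(len(Q))]
    f=np.linalg.lstsq(A,Q[:,2],rcond=None)[0]; r=abs(Q[:,2]-A@f)<.004; print(' floor slope ex,ey,z',len(Q),np.linalg.lstsq(A[r],Q[r,2],rcond=None)[0])
    q=[box(P,(.53,.62),(.25,.33),(.2325,.245)),box(P,(.53,.62),(-.16,-.07),(.2325,.245))]; print(' blocks sep',[np.median(a[:,:2]@ey) for a in q],-np.subtract(*[np.median(a[:,:2]@ey) for a in q][::-1]))
    print(' bars',[np.median(box(P,(.53,.62),(y-.03,y+.03),(.198,.206)),0) for y in(.235,-.055)])
    print(' lever',[(np.round(x['location'],1),round(x['p'],2)) for x in models.pinpoint(n,'lever_tip')[:1]],proj(n,[[.586,-.240,.071]]))
E
python3 fin.py
```

```text
t: 53.05
ee_pos: [0.5678, 0.1436, 0.0991]
orientation: [[-0.05, 0.999, -0.001], [0.999, 0.05, -0.0], [-0.0, -0.001, -1.0]]
ft_force: [-0.3, -0.0, -0.8]
opening: 0.0429
finger_force: 0.0
t: 53.55
ee_pos: [0.5678, 0.1432, 0.2668]
orientation: [[-0.049, 0.999, 0.0], [0.999, 0.049, -0.0], [-0.0, 0.0, -1.0]]
ft_force: [0.4, 0.6, 0.2]
opening: 0.0426
finger_force: 0.0
54.55 [0.3977 0.485  0.3054]
scene w1 76 (array([574.8,  32.8]), array([18.6, 22.3])) [0.5768 0.031  0.1155]
scene w2 65 (array([568.3, 140.3]), array([21.6, 21.4])) [0.5702 0.1371 0.1149]
 floor slope ex,ey,z 2076 [-0.0154  0.0013  0.0733]
 blocks sep [np.float64(0.25748928489081807), np.float64(-0.14195917960962667)] 0.39944846450044474
 bars [array([0.5645, 0.2333, 0.2005]), array([ 0.58  , -0.0563,  0.2016])]
 lever [(array([312.6, 207.9]), 0.77)] [[312.289  211.5494]]
top w1 46 (array([571.5,  35.5]), array([20.1, 18.3])) [0.5712 0.0354 0.1156]
top w2 51 (array([568.2, 144.2]), array([20.3, 19.8])) [0.567  0.1449 0.1151]
 floor slope ex,ey,z 2397 [-0.0142  0.0016  0.0724]
 blocks sep [np.float64(0.2623338756052652), np.float64(-0.13572730928395707)] 0.39806118488922226
 bars [array([0.5611, 0.237 , 0.2017]), array([ 0.5766, -0.0545,  0.2011])]
 lever [(array([191.2, 377.6]), 0.71)] [[187.4625 376.7766]]
```

```bash
for i in 1 2 3 4 5 6 7 8 9 10 11 12; do python3 -m crank '[[[0.5,0,0,0,0],[0.5,0,0,0,0],[0.5,0,0,0,0],[0.5,0,0,0,0],[0.5,0,0,0,0]]]' >/dev/null; done; python3 fin.py | grep -E 'floor|^[0-9]|w[12]|sep'
python3 - <<'E'
from h import *
th=.0496; ey=np.array([-np.sin(th),np.cos(th)]); ex=np.array([ey[1],-ey[0]]); c=np.array([.57,.09])
for n in('scene','top'):
    P=cloud(n,snap(n)[1])
    for nm,b in dict(bench=((.3,.47),(.05,.3),(-.02,.02)),rail=((.5,.65),(-.06,.24),(.024,.036))).items():
        Q=box(P,*b); A=np.c_[(Q[:,:2]-c)@np.c_[ex,ey],np.ones(len(Q))]; print(n,nm,len(Q),np.linalg.lstsq(A,Q[:,2],rcond=None)[0])
E
```

```text
60.75 [0.3981 0.4836 0.3043]
scene w1 75 (array([574.3,  32.2]), array([20.8, 21.8])) [0.5768 0.0309 0.1152]
scene w2 68 (array([567.8, 141.9]), array([19.8, 21.8])) [0.5695 0.1371 0.1149]
 floor slope ex,ey,z 2061 [-0.0162  0.0007  0.0732]
 blocks sep [np.float64(0.25511946622073334), np.float64(-0.14143907896478514)] 0.3965585451855185
top w1 45 (array([571.7,  35.5]), array([18., 20.])) [0.572  0.0367 0.1153]
top w2 49 (array([568.8, 144.4]), array([20.8, 20.2])) [0.5678 0.145  0.1143]
 floor slope ex,ey,z 2403 [-0.013   0.0027  0.0724]
 blocks sep [np.float64(0.2627035901191072), np.float64(-0.13779005471136074)] 0.40049364483046795
scene bench 2195 [0.0005 0.0002 0.0014]
scene rail 586 [-0.008   0.0006  0.0306]
top bench 4551 [ 0.0009 -0.0013  0.0005]
top rail 376 [ 0.0099 -0.0006  0.0298]
```

Run:
```python
from h import *
th=.0496; ey=np.array([-np.sin(th),np.cos(th)]); ex=np.array([ey[1],-ey[0]]); c=np.array([.57,.09])
for n in('scene','top'):
    F=[];B=[]
    for k in range(4):
        P=cloud(n,snap(n)[1]); u=(P[:,:2]-c)@np.c_[ex,ey]
        m=(abs(u[:,0])<.046)&(abs(u[:,1])<.095)&(abs(P[:,2]-.073)<.006)
        for w in((.003,-.055),(.002,.055)): m&=np.hypot(u[:,0]-w[0],u[:,1]-w[1])>.027
        m&=~((abs(u[:,0])<.012)&(abs(u[:,1])<.025))
        A=np.c_[u[m],np.ones(m.sum())]; F.append(np.linalg.lstsq(A,P[m,2],rcond=None)[0])
        m=(P[:,2]>.077)&(P[:,2]<.09)&(abs(u[:,1])<.1)
        B.append([np.median(P[m&(abs(u[:,0]+.06)<.012),2]),np.median(P[m&(abs(u[:,0]-.06)<.012),2]),np.median(u[m&(abs(u[:,0]+.06)<.012),0]),np.median(u[m&(abs(u[:,0]-.06)<.012),0])])
    print(n,np.mean(F,0),np.std(F,0),np.mean(B,0))
```

```text
scene [-0.0197  0.0007  0.073 ] [0.0009 0.0004 0.0001] [ 0.0817  0.0808 -0.0584  0.0569]
top [-0.0109  0.0001  0.0723] [0.0028 0.0018 0.0001] [ 0.0816  0.081  -0.0596  0.0569]
```

```bash
python3 -c "
from rig import manip; print(manip.job_done())"
```

```text
the job is handed in; nothing more can be done
None
```

I handed the job in at about 61 s: post wound in and clamped (hooks about 1–2 mm farther apart than the bails by camera), pan on both hooks, and the two weights present upright on it, hanging still about 0.5–0.9° off level; my first approach with the pan pressed its bails against the hooks (about 39 N) before I backed out, and I viewed 17 pictures against the limit of 14.

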